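# Load the sample jars into the incubating bay and lock its gate

### The arm

A 6-joint arm with a two-finger parallel gripper is mounted at the origin on the work surface. World frame = base frame: x ahead of the robot, y to its left, z up, the work surface at z = 0. Lengths are in m, angles in degrees, forces in N, time in s.
With the tool pointing down it reaches from about 0.35 to 0.775 m from the base axis. Payload 7.3 kg.
Tool frame: the origin (TCP) lies midway between the tips of the shut fingers; the grasp point (between the pads) lies 19 mm behind it; z points along the fingers, y is the line along which they close (so a half turn about z gives the same grasp; the last joint's range is limited). The gripper opens to 92 mm and grips with 3 to 60 N. Pads are 19 mm wide; open, the fingers measure 130 mm over their backs; the gripper's body (75 mm by 190 mm) begins 47 mm behind the grasp point.
Start: joints at [68.526, 19.595, 87.324, -0, 73.075, -8.365], TCP at [0.119, 0.511, 0.227] pointing down, gripper open.
Joint ranges: [-145.02, 145.02], [-44.19, 115.74], [2.07, 154.8], [-57.11, 237.11], [16.16, 152.29], [-177.93, 177.93]. Speed limits (degrees/s): [147.25, 147.25, 180, 180, 180, 180].

### API

Orientations are given as [roll, pitch, yaw] about the fixed x, y, z axes, in that order (R = Rz(yaw) Ry(pitch) Rx(roll)).
In Python, from bench import sense, get_image, camera_info, hand_in, look_for, masks_of, tip_of gives the robot as it stands. The module is installed in compiled form; this text tells all that it offers.
- The arm moves only by the tool arm_command, never from a script. Its arguments are lists of equal length, an entry for each row: "hand": the opening in per cent of the stroke, from 0 (shut) to 100 (fully open); "translation": the shift along the tool's x, y, z in units of 0.4 m (1.0 is 0.4 m), a list of three; "yaw": the turn about the tool's z in units of 0.12 rad (1.0 is 0.12 rad). A call has 1 to 5 rows; each row shifts and turns the commanded pose from where the row before left it, along the tool's axes as they then stand; what a row does not reach is not made up. A row lasts 1/12 s, in which the tool goes at most 41.7 mm and 7.16 degrees, less where a joint would pass 70% of its speed; a pose out of reach is approached as far as the arm can. A call with a number of a shift or a turn outside -1 to 1 is refused whole. A call with a gripper value outside its range is refused whole. The fingers move at their own pace and stop on an object; "grip_force" is the grip in N (left out, the last holds). Time passes only in rows, so rows that do not move let the fingers close. It gives the time, the measured TCP pose, the force, the opening and the grip force at its end, in the units of the state.
- sense(): the state, without advancing time (a new reading comes with each control period).
- get_image(name): name is "side" or "top"; returns the picture (400x640x3 uint8, blue, green, red); there is no depth.
- camera_info(name): a dict with "intrinsics" (3x3 intrinsics, pixels), "rvec" (rotation vector, rad) and "tvec" (3), from world to camera coordinates, as OpenCV has them. Camera axes: x right, y down, z forward; pixel columns grow to the right and rows downward; lengths in m; the calibration is good to about 2 mm. A picture is of the moment at which its call begins. camera_info takes no time and is no camera call.
- hand_in(): hands the job in; it is judged then, once.
Trained networks look in the newest picture that a camera, given by its name, has taken for a name from the list of things; names that differ only in an ending like _2 or _b are one class to them, and where a whole thing is asked for, a point or a joint stands for the part that bears it (a point fixed in the world has none). Each returns a list of dicts, best first, with "score" (0 to 1); they miss things now and then, are a little off and sometimes report something else, mostly with a low value. They report only what shows in the picture. A call takes as long as a camera call. They do not tell look-alikes from the thing itself.
- look_for(camera, name): "rect" ([left, top, right, bottom] in pixels, round what is visible of it).
- masks_of(camera, name): "pixels" (400x640 bool, what is visible of it) and "rect" ([left, top, right, bottom] in pixels, round what is visible of it).
- tip_of(camera, name): "position" ([column, row] in pixels: a listed point, or the origin of a listed thing).
The state is a dict: "clock": time; "joint_positions": joint angles; "qvel": joint speeds; "tau": joint torques, N m; "tool_pos": TCP position; "tcp_rot": TCP orientation; "ft_force": force on the tool from outside, world axes, zero at the start; "wrist_torque": the same for the moment, N m; "width": finger opening in m; "grip_force": force on a finger pad.
Only numpy, scipy, OpenCV 4.12 (cv2) and the standard library are available. Lean on these libraries where they do the work, as an engineer would, in place of code of your own. Each camera call takes 0.05 s, during which the arm holds its last target. There are 200 camera calls.

### The job

Load every sample jar standing on the bench into the covered bay of the incubating rack: stand each against the long steel fence and push it along the fence, upright, through the open mouth until it is wholly inside past the gate line. When all are in, use the orange key to turn both gate screws a quarter turn, so that their red bars swing in from outside and lie across the mouth, then stand the key back upright in the middle of its blue mat. Leave the other things on the bench where they are.

Things in the scene. Friction and masses are not known exactly. Their poses are not given: they have to be found in the camera images.
- rack: Fixed steel incubating rack, yaw within 0.12 rad. Origin: on the bench in the middle of the bay's mouth, on the gate line; x across towards the fence, y into the bay, z up. The bench is its floor. Channel 72 mm wide, holds four jars in a row; pushing one pushes those ahead. Gate screws on 24 mm thick posts, 60 mm high, at (x, y) = (-70, 0) and (70, 0) mm.
- fence_start (a point): Outer end of the long steel fence, top of its inner face (rack x = 36, y = -250, z = 50 mm). The fence is 6 mm thick, 50 mm high and runs straight from here to rack y = 315 mm. Outside the bay (y < 0) it stands alone, the other side open. The bay's front rail has its inner face at x = -36 mm, 50 mm high, from y = 20 mm, flared outwards at the mouth to x = -58 at y = -18 mm.
- cover_edge (a point): Middle of the outer edge of the fixed clear cover, on its top (rack y = 55, z = 93 mm). The cover is 110 mm wide, 5 mm thick (underside 88 mm over the bench) and roofs the bay from here to y = 315 mm.
- end_stop (a point): Middle of the bay's inner end (rack y = 315 mm), the face of a white heater housing with a green band, 150 x 85 mm, 120 mm high.
- gate_front (a joint): Screw on the robot's side of the mouth, vertical axis. 0 open: its red bar (66 x 12 mm, 60 to 68 mm above the bench) points along rack -y, outwards. Grows ANTICLOCKWISE from above to a stop at 1.57 rad: bar along rack +x, across the mouth. Starts at 0 to 0.25; stays where left (friction 0.2 N m). On top a disc 38 mm wide and on it an upright brass tab, 8 mm thick, 34 mm long (parallel to the bar), 18 mm high.
- gate_rear (a joint): The same kind of screw on the far side, behind the fence: 0 open, bar along rack -y; grows CLOCKWISE from above to 1.57 rad, bar along rack -x, across the mouth. Starts at 0 to 0.25.
- gate_front_head (a point): On the front screw's axis at the foot of its brass tab, 74 mm above the bench (the tab's top is at 92 mm); the underside of the seated key comes here. Turns with the screw; its y axis lies along the tab.
- gate_rear_head (a point): The same point on the rear screw.
- key: Loose fork key, 102 mm tall, 0.3 kg, standing on its steel fork. Origin: middle of its underside; z up. Foot 56 (key x) by 56 mm (key y), 32 mm high, with a slot along key x, 12 mm wide, 20 mm deep, open below and at both ends, to straddle a screw's tab. Above it an orange grip, 44 mm (x) by 22 mm (y), from 32 to 102 mm height: pinch it across the 22 mm.
- mat: Blue square mat with black rubber middle, 120 mm square, flush with the bench: the key's place. Origin: its centre.
- jar1: Amber glass sample jar with paper label and a white, yellow or green lid, upright, 64 mm diameter, 74 mm tall, about 0.3 kg, weight low down. Origin: centre of its underside. May be absent.
- jar2: Amber glass sample jar with paper label and a white, yellow or green lid, upright, 64 mm diameter, 74 mm tall, about 0.3 kg, weight low down. Origin: centre of its underside. May be absent.
- jar3: Amber glass sample jar with paper label and a white, yellow or green lid, upright, 64 mm diameter, 74 mm tall, about 0.3 kg, weight low down. Origin: centre of its underside. May be absent.
- jar4: Amber glass sample jar with paper label and a white, yellow or green lid, upright, 64 mm diameter, 74 mm tall, about 0.3 kg, weight low down. Origin: centre of its underside. May be absent.
- tin: Bystander: plain aluminium tin without a lid or label, 60 mm diameter, 70 mm tall, in the row with the jars. Origin: centre of underside.
- bowl: Bystander: orange bowl, 150 mm wide, 70 mm tall.
- mug: Bystander: white mug, 76 mm wide, 90 mm tall.
- spatula: Bystander: spatula lying on the bench at the right. Origin near its middle.
- caddy: Bystander: white box, 120 x 80 x 60 mm tall, on the left.
Things that resemble listed ones, but are neither listed nor needed, are in the scene too. Leave any purple look-alike of the jar3 alone. Leave any pink look-alike of the key alone.

How it is judged (in metres and radians):
On the way, in this order (a step that is already met when the one before it is completed fails the run):
1. every jar present stands upright inside the bay, wholly past the gate line (centre at least 38 mm in), with no more than one gate screw shut (y of jar1 in the frame of rack between 0.038 and 0.3 m and x of jar1 in the frame of rack between -0.012 and 0.012 m and angle between each of jar1, jar2, jar3, jar4's own z axis and vertical below 0.15 rad and y of jar2 in the frame of rack between 0.038 and 0.3 m and x of jar2 in the frame of rack between -0.012 and 0.012 m and y of jar3 in the frame of rack between 0.038 and 0.3 m and x of jar3 in the frame of rack between -0.012 and 0.012 m and y of jar4 in the frame of rack between 0.038 and 0.3 m and x of jar4 in the frame of rack between -0.012 and 0.012 m and not (value of joint each of gate_front, gate_rear above 1.25 rad)), for 0.2 s.
2. one gate screw is turned to more than 1.25 rad with the key seated on it (((value of joint gate_front above 1.25 rad and distance between key and gate_front_head below 0.02 m) or (value of joint gate_rear above 1.25 rad and distance between key and gate_rear_head below 0.02 m))), for 0.1 s.
3. both gate screws are past 1.25 rad, the key being seated on the last one (value of joint each of gate_front, gate_rear above 1.25 rad and (distance between key and gate_front_head below 0.02 m or distance between key and gate_rear_head below 0.02 m)), for 0.1 s.
At the end, for the whole second after the job is handed in: All jars present stand upright and at rest in the bay, centre at least 38 mm past the gate line; both gate screws are turned beyond 1.25 rad (bars across the mouth); the key stands upright and at rest on the bench within 40 mm of the middle of its mat (y of jar1 in the frame of rack between 0.038 and 0.3 m and x of jar1 in the frame of rack between -0.012 and 0.012 m and angle between each of jar1, jar2, jar3, jar4's own z axis and vertical below 0.15 rad and y of jar2 in the frame of rack between 0.038 and 0.3 m and x of jar2 in the frame of rack between -0.012 and 0.012 m and y of jar3 in the frame of rack between 0.038 and 0.3 m and x of jar3 in the frame of rack between -0.012 and 0.012 m and y of jar4 in the frame of rack between 0.038 and 0.3 m and x of jar4 in the frame of rack between -0.012 and 0.012 m and linear speed of each of jar1, jar2, jar3, jar4, key below 0.03 m/s and value of joint each of gate_front, gate_rear above 1.25 rad and horizontal distance between key and mat below 0.04 m and angle between key's own z axis and vertical below 0.12 rad and height (world z) of key below 0.01 m); the robot touches nothing.
It fails at once if a bystander (tin, bowl, mug, spatula or caddy) is shifted by more than 50 mm (distance of any of tin, bowl, mug, spatula, caddy from where it was at the start of the episode above 0.05 m).
Of jar1, jar2, jar3, jar4 only 2 to 4 are there at a start; the rules pass over those that are not, and their reading is None.
At some moment in a run one of jar1, jar2, jar3, jar4, key may be knocked a few centimetres aside while the robot is not near it.
It also fails if it takes over 210 s, if anything falls off the work surface, if the arm or the gripper's body presses on something with over 40 N, if the wrist force passes 120 N, or if a joint passes its speed limit or range.

## Working session

There is one attempt and no reset: what is moved stays moved. The work goes in short steps, Python scripts to look and compute and a tool call to move; the robot and the scene stay as the last step left them, time stands still between calls to the robot, and variables do not carry over. Pictures are saved under pics/ and viewed, at most 14 in all, crops included, and the job is handed in when it is done.

Besides the shell and the picture viewer there is one more tool, called after "Emit:" by a JSON object that holds its "fn" and its "kwargs", one argument or row to a line. arm_command: Moves the arm, as the interface text tells. Shifts and turns lie within -1 to 1; 1 stands for 0.4 m of shift or 0.12 rad of turn. Its arguments: {"type":"object","properties":{"hand":{"type":"array"},"translation":{"type":"array"},"yaw":{"type":"array"},"grip_force":{"type":"number"}},"required":["hand","translation","yaw"]}

```bash
mkdir -p pics; cat > h.py <<'E'
import numpy as np, cv2
from bench import *
def cam(n):
    c=camera_info(n);R=cv2.Rodrigues(np.array(c["rvec"],float))[0];return np.array(c["intrinsics"],float),R,np.array(c["tvec"],float).ravel()
def ray(n,uv,z):
    K,R,t=cam(n);d=R.T@np.linalg.solve(K,[uv[0],uv[1],1.]);o=-R.T@t
    return o+d*(z-o[2])/d[2]
def proj(n,p):
    K,R,t=cam(n);q=K@(R@np.array(p,float)+t);return q[:2]/q[2]
E
python3 - <<'E'
from h import *
for n in("side","top"):
    cv2.imwrite(f"pics/{n}0.png",get_image(n));K,R,t=cam(n);print(n,(-R.T@t).round(3),K[0,0])
zs=dict(fence_start=.05,cover_edge=.093,end_stop=None,gate_front_head=.074,gate_rear_head=.074,key=0,mat=0,jar1=0,tin=0,mug=0,bowl=0,caddy=0,spatula=0,rack=0)
for k,z in zs.items():
  for n in("top","side"):
    for r in tip_of(n,k)[:6]:
        print(k,n,round(r["score"],2),np.round(r["position"]), ray(n,r["position"],z or 0).round(3)[:2])
print(sense())
E
```

```text
side [-0.149 -1.205  0.847] 435.84611995721735
top [ 0.428 -0.035  1.155] 377.16985371005353
fence_start top 0.7 [389. 154.] [ 0.618 -0.265]
fence_start side 0.87 [369. 232.] [ 0.599 -0.26 ]
cover_edge top 0.82 [281. 158.] [0.593 0.049]
cover_edge top 0.68 [422. 174.] [ 0.552 -0.351]
cover_edge side 0.23 [232. 170.] [0.344 0.322]
end_stop side 0.56 [297. 170.] [0.657 0.364]
end_stop side 0.35 [276. 200.] [0.459 0.166]
gate_front_head top 0.56 [304. 182.] [ 0.529 -0.013]
gate_front_head top 0.53 [284. 158.] [0.596 0.043]
gate_front_head side 0.46 [233. 172.] [0.357 0.347]
gate_front_head side 0.43 [312. 196.] [0.537 0.009]
gate_rear_head top 0.7 [304. 138.] [ 0.657 -0.014]
gate_rear_head side 0.42 [345. 191.] [ 0.663 -0.019]
key top 0.88 [263. 253.] [0.319 0.108]
key top 0.82 [207. 212.] [0.439 0.279]
key side 0.97 [250. 216.] [0.326 0.107]
key side 0.66 [258. 187.] [0.444 0.305]
mat top 0.9 [207. 213.] [0.437 0.281]
mat top 0.63 [454. 173.] [ 0.568 -0.48 ]
mat side 0.66 [262. 189.] [0.453 0.279]
jar1 top 0.83 [366. 251.] [ 0.326 -0.205]
jar1 top 0.82 [253. 209.] [0.452 0.142]
jar1 to
[... 891 characters left out ...]
. 216.] [ 0.576 -0.033]
{'clock': 1.5, 'joint_positions': array([ 6.85255990e+01,  1.95937645e+01,  8.73237178e+01, -2.33552310e-05,
        7.30761888e+01, -8.36443815e+00]), 'qvel': array([-0.0394688 ,  0.05708831,  0.01174542,  0.06208275, -0.0006433 ,
       -0.00454482]), 'tau': array([-5.94018056e-04, -4.31119537e+01, -2.44479632e+01,  7.17424625e-02,
        4.82045487e-02,  5.40739097e-05]), 'tool_pos': array([0.11905962, 0.51134101, 0.22675789]), 'tcp_rot': array([1.79993742e+02, 9.42767721e-04, 1.66890044e+02]), 'ft_force': array([ 0.69556232, -0.90811375,  0.12997794]), 'wrist_torque': array([-0.0298519 ,  0.01866489,  0.04592732]), 'grip_force': 0.0, 'width': 0.09172915205530399}
```

View pics/top0.png

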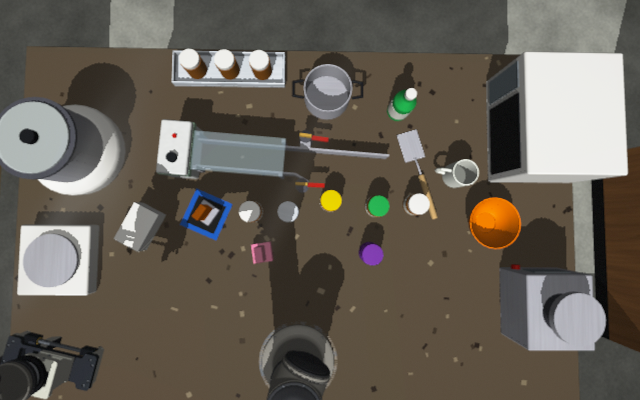

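View pics/side0.png

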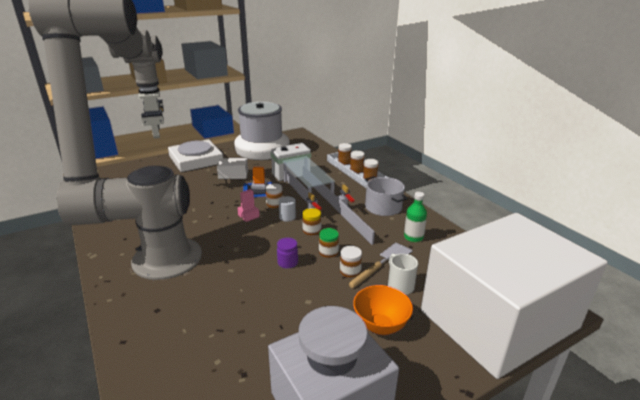

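```bash
python3 - <<'E'
import cv2
a=cv2.imread("pics/top0.png");cv2.imwrite("pics/crop1.png",cv2.resize(a[115:275,180:440],None,fx=3,fy=3,interpolation=2))
E
```

```text
(no output)
```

View pics/crop1.png

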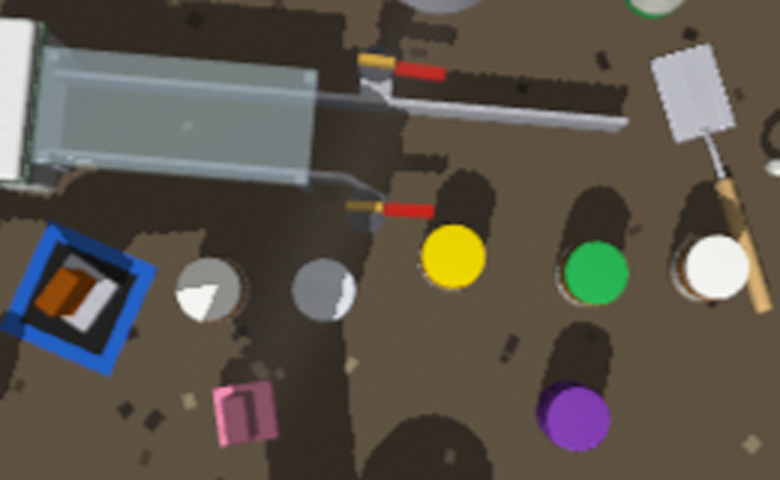

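White lid jar (250,211), yellow (331,200), green (378,206) and white (418,204) are the four jars. The bare tin is at (288,212). The purple look-alike at (372,254) and the three jars in the tray at the far side (193–262, 63) are not wanted. The orange key lies at (207,213) on the blue mat; the pink one at (262,253) is the look-alike. I'll check the left jar and key in a side crop, and fit the rack.

```bash
python3 - <<'E'
from h import *
from scipy.optimize import least_squares
a=cv2.imread("pics/side0.png");cv2.imwrite("pics/crop2.png",cv2.resize(a[140:290,215:395],None,fx=4,fy=4,interpolation=2))
t=cv2.imread("pics/top0.png")
# fence upper edge: outer top edge x=42,z=50
g=t.astype(float).sum(2)/3; pts=[]
for u in range(318,386):
    r0=int(148.5+(u-311)*0.1); col=g[r0-9:r0+9,u]; d=np.diff(col)
    k=int(np.argmax(d)); 
    if 0<k<len(d)-1:
        den=d[k-1]-2*d[k]+d[k+1]; s=0.5*(d[k-1]-d[k+1])/den if den else 0
        pts.append((u,r0-9+k+0.5+s))
pts=np.array(pts); W=np.array([ray("top",p,.05)[:2] for p in pts])
b=np.polyfit(W[:,1],W[:,0],1); r=W[:,0]-np.polyval(b,W[:,1]); m=abs(r)<.004; b=np.polyfit(W[m,1],W[m,0],1)
print("fence edge x=%.4f*y+%.4f"%tuple(b),m.sum(),r[m].std(), "yaw",-np.arctan(b[0]))
obs=[]
for n in("top","side"):
  for k,p in dict(fence_start=(.036,-.25,.05),cover_edge=(0,.055,.093),end_stop=None,gate_front_head=(-.07,0,.074),gate_rear_head=(.07,0,.074)).items():
    if p is None: continue
    for q in tip_of(n,k)[:3]: obs.append((n,p,q["position"],q["score"]))
def W2(v,p):
    c,s=np.cos(v[2]),np.sin(v[2]); return [v[0]+c*p[0]-s*p[1],v[1]+s*p[0]+c*p[1],p[2]]
def f(v):
    e=[c for n,p,q,s in obs for c in (proj(n,W2(v,p))-q)]
    yy=np.array([-.05,-.25]); 
    for y in yy:
        w=W2(v,(.042,y,.05)); e.append(5*(w[0]-np.polyval(b,w[1]))/.003)
    return e
s=least_squares(f,[.593,-.013,-.09],loss="soft_l1",f_scale=1.5,x_scale=[.01,.01,.05]);print(s.x)
for n,p,q,sc in obs: print(n,p,np.round(q,1),(proj(n,W2(s.x,p))-q).round(1),round(sc,2))
for k in("key","jar1","tin","mat"):
  A={n:[q for q in tip_of(n,k)] for n in("top","side")}
  for n in A: print(k,n,[(np.round(q["position"],1).tolist(),round(q["score"],2),ray(n,q["position"],0).round(3)[:2].tolist()) for q in A[n] if q["score"]>.4])
E
```

```text
fence edge x=0.0743*y+0.6369 68 0.0003914506964783762 yaw -0.0742125248246409
[ 0.59383834 -0.00819824 -0.07276274]
top (0.036, -0.25, 0.05) [388.7 153.5] [-1.5  2.1] 0.7
top (0, 0.055, 0.093) [281.4 158.4] [ 1.  -1.7] 0.82
top (0, 0.055, 0.093) [422.1 174.3] [-139.7  -17.6] 0.68
top (-0.07, 0, 0.074) [303.5 181.8] [-3.6  1.7] 0.56
top (-0.07, 0, 0.074) [284.1 158.3] [15.8 25.2] 0.53
top (0.07, 0, 0.074) [304.3 137.8] [-0.3 -2.3] 0.7
side (0.036, -0.25, 0.05) [369.1 232.5] [ 3.2 -1.1] 0.87
side (0, 0.055, 0.093) [231.5 170.2] [90.  13.3] 0.23
side (-0.07, 0, 0.074) [232.8 171.5] [78.1 26.8] 0.46
side (-0.07, 0, 0.074) [312.5 196. ] [-1.6  2.3] 0.43
side (0.07, 0, 0.074) [345.4 191. ] [-0.7 -0.6] 0.42
key top [([263.3, 252.7], 0.88, [0.319, 0.108]), ([207.4, 212.5], 0.82, [0.439, 0.279])]
key side [([249.6, 216.0], 0.97, [0.326, 0.107]), ([257.9, 186.9], 0.66, [0.444, 0.305])]
jar1 top [([366.4, 250.9], 0.83, [0.326, -0.205]), ([252.7, 208.8], 0.82, [0.452, 0.142]), ([409.9, 202.9], 0.59, [0.474, -0.34]), ([333.9, 200.4], 0.58, [0.48, -0.106])]
jar1 side [([311.6, 228.8], 0.76, [0.483, -0.081]), ([328.8, 250.5], 0.73, [0.468, -0.222]), ([312.2, 196.8], 0.67, [0.599, 0.12]), ([351.9, 269.5], 0.65, [0.479, -0.341]), ([273.4, 201.2], 0.58, [0.449, 0.164]), ([285.9, 262.5], 0.56, [0.318, -0.209])]
tin top [([290.7, 212.0], 0.54, [0.443, 0.026])]
tin side [([288.0, 215.1], 0.72, [0.452, 0.043])]
mat top [([206.8, 213.4], 0.9, [0.437, 0.281]), ([454.5, 173.0], 0.63, [0.568, -0.48])]
mat side [([262.3, 189.0], 0.66, [0.453, 0.279])]
```

View pics/crop2.png

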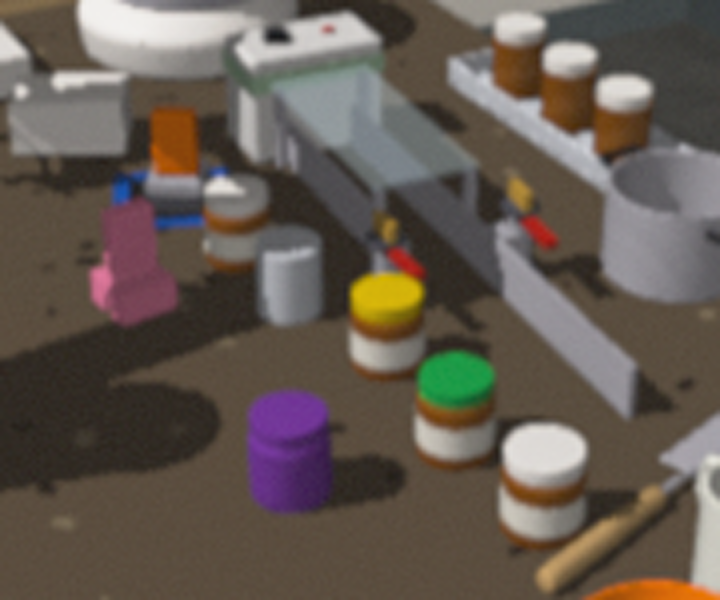

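The side crop confirms that the left jar (273,197) has a label and an amber base, and that the orange key (258,175) stands on the mat. Next I'll refine the positions by colour.

```bash
cat >> h.py <<'E'
def blob(img,lo,hi,box):
    x0,y0,x1,y1=box;m=cv2.inRange(cv2.cvtColor(img,cv2.COLOR_BGR2HSV),np.array(lo),np.array(hi));w=np.zeros_like(m);w[y0:y1,x0:x1]=m[y0:y1,x0:x1]
    n,l,st,c=cv2.connectedComponentsWithStats(w);
    if n<2:return None,0,None
    k=1+np.argmax(st[1:,4]);return c[k],st[k,4],l==k
def axis(n,m,z):
    v,u=np.nonzero(m);P=np.array([ray(n,(a,b),z)[:2] for a,b in zip(u,v)]);c=P.mean(0);e=np.linalg.svd(P-c)[2][0];return c,np.degrees(np.arctan2(e[1],e[0])),np.ptp((P-c)@e)
E
python3 - <<'E'
from h import *
t=cv2.imread("pics/top0.png");s=cv2.imread("pics/side0.png")
R=((0,150,120),(6,255,255));B=((13,110,90),(28,255,255))
for nm,bx in(("front",(285,170,335,200)),("rear",(285,125,335,150))):
    c,a,m=blob(t,*R,bx);print(nm,"red",c,a,[np.round(x,4) for x in axis("top",m,.068)])
    c,a,m=blob(t,*B,bx);print(nm,"brass",c,a,None if a<5 else [np.round(x,4) for x in axis("top",m,.09)])
for nm,bx in(("front",(300,180,330,220)),("rear",(335,170,365,205))):
    c,a,m=blob(s,*R,bx);print(nm,"sred",c,a)
    c,a,m=blob(s,*B,bx);print(nm,"sbrass",c,a)
for nm,lo,hi,tb,sb in(("yellow",(22,150,120),(34,255,255),(315,185,350,220),(295,200,325,225)),("green",(45,120,70),(80,255,255),(360,190,395,225),(315,225,345,245)),("purple",(125,80,50),(150,255,255),(350,235,395,275),(270,230,305,270))):
    c,a,m=blob(t,lo,hi,tb);print(nm,c,a,ray("top",c,.074).round(4)[:2]);
for bx in ((400,190,432,216),(236,198,264,224)):
    c,a,m=blob(t,(0,0,95),(180,70,255),bx);v,u=np.nonzero(m);cc=cv2.minEnclosingCircle(np.c_[u,v].astype(np.float32));print("white",c,a,cc,ray("top",c,.074).round(4)[:2],ray("top",cc[0],.074).round(4)[:2])
c,a,m=blob(t,(3,150,60),(14,255,255),(190,195,225,232));print("keygrip",c,a,ray("top",c,.08)[:2])
c,a,m=blob(t,(100,130,40),(125,255,255),(175,180,240,245));v,u=np.nonzero(m);r=cv2.minAreaRect(np.c_[u,v].astype(np.float32));print("mat",r,ray("top",r[0],0)[:2])
for k in ("jar1","key","tin"):
    for q in masks_of("top",k): 
        if q["score"]>.3: print(k,q["rect"],round(q["score"],2))
E
```

```text
front red [316.24358974 184.69230769] 78 [array([ 0.5215, -0.0501]), np.float64(-92.5214), np.float64(0.0466)]
front brass [327.94488189 194.99212598] 127 [array([ 0.4906, -0.0831]), np.float64(-72.3075), np.float64(0.0455)]
rear red [319.83544304 138.17721519] 79 [array([ 0.6576, -0.0595]), np.float64(-97.5668), np.float64(0.0474)]
rear brass [304.98148148 134.72222222] 54 [array([ 0.6624, -0.0165]), np.float64(-98.7831), np.float64(0.0356)]
front sred [316.07142857 205.10714286] 28
front sbrass [310.92195122 213.72682927] 205
rear sred [349.58974359 197.41025641] 39
rear sbrass [344.81395349 187.81395349] 43
yellow [330.73913043 200.0923913 ] 368 [ 0.477  -0.0919]
green [378.17597765 205.34078212] 358 [ 0.463  -0.2285]
purple [370.84424379 253.5282167 ] 443 [ 0.3254 -0.2072]
white [418.59278351 203.64175258] 388 ((418.73504638671875, 203.66732788085938), 11.240581512451172) [ 0.4689 -0.3455] [ 0.4688 -0.3459]
white [248.54780362 211.27648579] 387 ((248.5950927734375, 211.32208251953125), 11.26698112487793) [0.4431 0.1424] [0.443  0.1423]
keygrip [200.77570093 212.07943925] 214 [0.43971719 0.27594524]
mat ((205.84263610839844, 213.93115234375), (40.08188247680664, 39.85284423828125), 23.629377365112305) [0.43511455 0.28365287]
jar1 [400.3, 190.4, 427.5, 212.9] 0.71
jar1 [363.6, 194.3, 384.3, 217.6] 0.68
jar1 [278.8, 201.2, 297.4, 220.5] 0.65
jar1 [240.4, 194.7, 262.0, 224.7] 0.64
jar1 [320.7, 189.8, 341.8, 209.2] 0.57
key [191.4, 201.4, 217.8, 225.0] 0.96
key [251.0, 239.4, 273.2, 266.6] 0.59
key [295.9, 174.8, 324.3, 188.3] 0.49
key [300.3, 128.0, 327.8, 141.7] 0.43
tin [280.2, 202.7, 297.2, 220.6] 0.83
tin [398.6, 130.9, 435.1, 218.7] 0.68
tin [438.7, 157.7, 473.9, 185.7] 0.58
tin [466.2, 196.8, 520.3, 251.3] 0.4
tin [193.2, 201.8, 218.6, 227.4] 0.33
```

Emit:
{"fn": "arm_command", "kwargs": {
  "hand": [100,100],
  "translation": [
    [0,0,0],
    [0,0,0]
  ],
  "yaw": [-0.65,-0.65],
  "grip_force": 25
}}

```text
clock: 2.62
tool_pos: [0.119, 0.5113, 0.2267]
tcp_rot: [180.0, 0.0, 176.0]
ft_force: [-0.9, 0.3, -0.1]
width: 0.092
grip_force: 0.0
```

Emit:
{"fn": "arm_command", "kwargs": {
  "hand": [100,100,100,100,100],
  "translation": [
    [-0.05,-0.072,0],
    [-0.05,-0.072,0],
    [-0.05,-0.072,0],
    [-0.05,-0.072,0],
    [-0.05,-0.072,0]
  ],
  "yaw": [0,0,0,0,0]
}}

```text
clock: 3.03
tool_pos: [0.2087, 0.3591, 0.2268]
tcp_rot: [180.0, 0.0, 175.9]
ft_force: [1.5, -0.2, -0.2]
width: 0.0921
grip_force: 0.0
```

Emit:
{"fn": "arm_command", "kwargs": {
  "hand": [100,100,100,100,100],
  "translation": [
    [-0.05,-0.072,0],
    [-0.05,-0.072,0],
    [-0.05,-0.072,0],
    [-0.05,-0.072,0],
    [-0.05,-0.072,0]
  ],
  "yaw": [0,0,0,0,0]
}}

```text
clock: 3.45
tool_pos: [0.2981, 0.2081, 0.227]
tcp_rot: [180.0, 0.1, 175.8]
ft_force: [1.4, 0.1, 0.8]
width: 0.0921
grip_force: 0.0
```

Emit:
{"fn": "arm_command", "kwargs": {
  "hand": [100,100,100,100,100],
  "translation": [
    [-0.05,-0.072,0.024],
    [-0.05,-0.072,0.024],
    [-0.05,-0.072,0.024],
    [-0.05,-0.072,0.024],
    [-0.05,-0.072,0.024]
  ],
  "yaw": [0,0,0,0,0]
}}

```text
clock: 3.87
tool_pos: [0.3875, 0.0569, 0.1786]
tcp_rot: [180.0, 0.1, 175.8]
ft_force: [-0.1, 0.2, 0.0]
width: 0.0917
grip_force: 0.0
```

Emit:
{"fn": "arm_command", "kwargs": {
  "hand": [100,100,100,100,100],
  "translation": [
    [-0.05,-0.072,0.024],
    [-0.05,-0.072,0.024],
    [-0.05,-0.072,0.024],
    [-0.05,-0.072,0.024],
    [-0.05,-0.072,0.024]
  ],
  "yaw": [0,0,0,0,0]
}}

```text
clock: 4.28
tool_pos: [0.4768, -0.094, 0.1303]
tcp_rot: [180.0, 0.0, 175.8]
ft_force: [0.7, 0.2, 0.5]
width: 0.0915
grip_force: 0.0
```

```bash
cat >> h.py <<'E'
O=np.array([.5938,-.012]);YAW=-.0742
def rk(p):
    d=np.array(p[:2],float)-O;c,s=np.cos(YAW),np.sin(YAW);return np.array([c*d[0]+s*d[1],-s*d[0]+c*d[1]])
def units(p,z=None):  # tool shift units with tool y along rack y
    s=sense();d=rk(p)-rk(s["tool_pos"]);return (np.array([-d[0],d[1]])/.4).round(4)
def st():
    s=sense();print("t",round(s["clock"],2),"rack",rk(s["tool_pos"]).round(4),"z",s["tool_pos"][2].round(4),"rot",np.round(s["tcp_rot"],2),"F",np.round(s["ft_force"],1),"w",round(s["width"],4),"g",round(s["grip_force"],1))
LID=dict(yellow=((22,150,120),(34,255,255)),green=((45,120,70),(80,255,255)),white=((0,0,95),(180,70,255)))
def lids(img,boxes):
    for nm,bx in boxes:
        c,a,m=blob(img,*LID[nm],bx);
        if c is None: print(nm,None);continue
        w=ray("top",c,.074);print(nm,np.round(c,1),a,"rack",rk(w).round(4),"units",units(w))
E
python3 - <<'E'
from h import *
st();t=get_image("top");cv2.imwrite("pics/t1.png",t)
lids(t,(("yellow",(300,180,360,220)),("green",(355,185,400,230)),("white",(400,188,428,216)),("white",(234,195,266,226))))
print(units((.477,-.092)))
E
```

```text
t 4.28 rack [-0.1106 -0.0905] z 0.1303 rot [1.800e+02 2.000e-02 1.758e+02] F [0.7 0.2 0.5] w 0.0915 g 0.0
yellow [327. 209.] 1 rack [-0.1369 -0.0797] units [0.074  0.0384]
green [381.9 206.9] 197 rack [-0.1179 -0.2367] units [ 0.0264 -0.3541]
white [418.1 203.6] 370 rack [-0.0999 -0.3405] units [-0.0184 -0.6134]
white [248.8 211.4] 403 rack [-0.1622  0.1422] units [0.1372 0.5931]
[0.0081 0.0166]
```

Emit:
{"fn": "arm_command", "kwargs": {
  "hand": [100,100,100],
  "translation": [
    [0,0.004,0.077],
    [0,0,0.077],
    [0,0,0.077]
  ],
  "yaw": [0,0,0]
}}

```text
clock: 4.58
tool_pos: [0.4765, -0.091, 0.0375]
tcp_rot: [-180.0, 0.1, 175.8]
ft_force: [-0.2, 0.6, 0.3]
width: 0.0917
grip_force: 0.0
```

Emit:
{"fn": "arm_command", "kwargs": {
  "hand": [50,50,50,50,50],
  "translation": [
    [0,0,0],
    [0,0,0],
    [0,0,0],
    [0,0,0],
    [0,0,0]
  ],
  "yaw": [0,0,0,0,0]
}}

```text
clock: 5.0
tool_pos: [0.4776, -0.0912, 0.0402]
tcp_rot: [-179.9, 0.2, 175.9]
ft_force: [-0.9, 0.0, 2.9]
width: 0.0634
grip_force: 25.1
```

Emit:
{"fn": "arm_command", "kwargs": {
  "hand": [50,50,50,50],
  "translation": [
    [0,0,-0.06],
    [0,0,-0.06],
    [0,0,-0.06],
    [0,0,-0.06]
  ],
  "yaw": [0,0,0,0]
}}

```text
clock: 5.33
tool_pos: [0.476, -0.0904, 0.1362]
tcp_rot: [-180.0, 0.0, 175.8]
ft_force: [0.7, -0.5, -3.7]
width: 0.0636
grip_force: 25.0
```

```bash
python3 - <<'E'
from h import *
st();t=get_image("top");cv2.imwrite("pics/t2.png",t);s=get_image("side");cv2.imwrite("pics/s2.png",cv2.resize(s[90:300,200:440],None,fx=3,fy=2.8))
E
```

```text
t 5.33 rack [-0.1117 -0.087 ] z 0.1362 rot [-1.8000e+02  3.0000e-02  1.7584e+02] F [ 0.7 -0.5 -3.7] w 0.0636 g 25.0
```

View pics/s2.png

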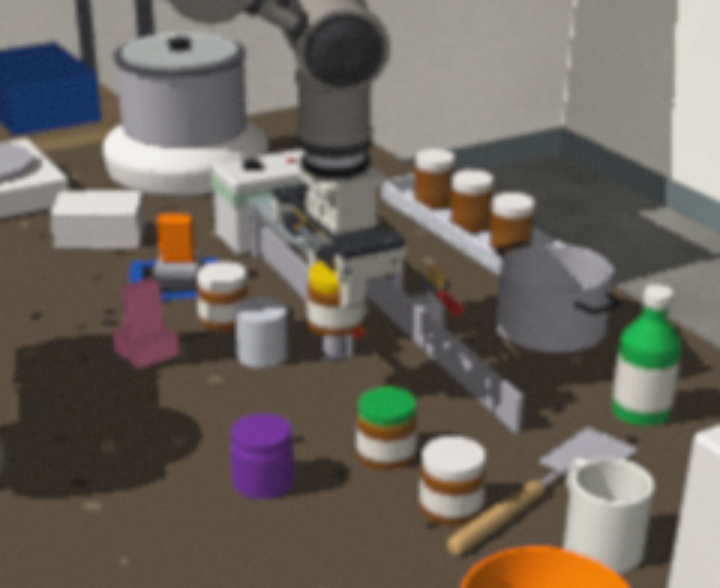

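The side view shows the yellow jar (335,300 in the crop) held upright and clear of the bench. Now I carry it to the fence.

Emit:
{"fn": "arm_command", "kwargs": {
  "hand": [50,50,50,50,50],
  "translation": [
    [-0.071,0.018,0],
    [-0.071,0.018,0],
    [-0.071,0.018,0],
    [-0.071,0.018,0],
    [0,0,0]
  ],
  "yaw": [0,0,0,0,0]
}}

```text
clock: 5.85
tool_pos: [0.5956, -0.0692, 0.1333]
tcp_rot: [180.0, 0.2, 175.9]
ft_force: [-0.6, -0.9, -3.3]
width: 0.064
grip_force: 25.0
```

```bash
python3 - <<'E'
from h import *
st();t=get_image("top");s=get_image("side");a=cv2.resize(t[120:220,260:400],None,fx=4,fy=4);b=cv2.resize(s[150:250,280:420],None,fx=4,fy=4);cv2.imwrite("pics/c3.png",cv2.resize(np.hstack([a,b]),(800,290)))
E
```

```text
t 5.85 rack [ 0.0061 -0.0569] z 0.1333 rot [179.97   0.2  175.9 ] F [-0.6 -0.9 -3.3] w 0.064 g 25.0
```

View pics/c3.png

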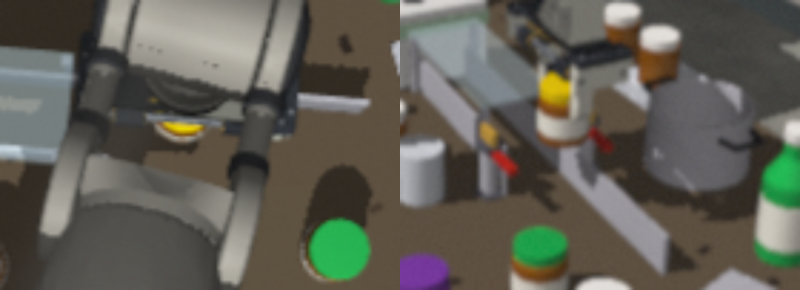

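The left half of the picture shows the jar over the approach lane behind the arm. The right half shows it held above the fence line near the gate. I shift slightly off the fence and set it down.

Emit:
{"fn": "arm_command", "kwargs": {
  "hand": [50,50,50,50,50],
  "translation": [
    [0.012,0,0.06],
    [0,0,0.06],
    [0,0,0.06],
    [0,0,0.054],
    [0,0,0]
  ],
  "yaw": [0,0,0,0,0]
}}

```text
clock: 6.37
tool_pos: [0.5841, -0.0697, 0.0377]
tcp_rot: [179.9, -0.3, 175.8]
ft_force: [-0.3, 0.9, -4.3]
width: 0.0636
grip_force: 25.0
```

Emit:
{"fn": "arm_command", "kwargs": {
  "hand": [50,50,50],
  "translation": [
    [0,0,0],
    [0,0,0],
    [0,0,0]
  ],
  "yaw": [0,0,0]
}}

```text
clock: 6.62
tool_pos: [0.5867, -0.07, 0.0415]
tcp_rot: [-180.0, 0.0, 175.8]
ft_force: [1.4, -0.2, -3.2]
width: 0.0637
grip_force: 25.0
```

Emit:
{"fn": "arm_command", "kwargs": {
  "hand": [50],
  "translation": [
    [0,0,0]
  ],
  "yaw": [0]
}}

```text
clock: 6.7
tool_pos: [0.5869, -0.0699, 0.0415]
tcp_rot: [-180.0, 0.1, 175.8]
ft_force: [-0.1, -0.2, -3.1]
width: 0.0635
grip_force: 25.0
```

```bash
python3 - <<'E'
from h import *
st()
for i in range(4): get_image("top");st()
E
```

```text
t 6.7 rack [-0.0026 -0.0583] z 0.0415 rot [-1.7999e+02  6.0000e-02  1.7582e+02] F [-0.1 -0.2 -3.1] w 0.0635 g 25.0
t 6.75 rack [-0.0025 -0.0582] z 0.0414 rot [-1.7999e+02  6.0000e-02  1.7583e+02] F [-0.4  0.3 -3.3] w 0.064 g 25.0
t 6.8 rack [-0.0025 -0.0582] z 0.0413 rot [-1.8000e+02  5.0000e-02  1.7583e+02] F [ 0.3  1.3 -3.4] w 0.0636 g 25.0
t 6.85 rack [-0.0026 -0.0582] z 0.0412 rot [-1.8000e+02  4.0000e-02  1.7583e+02] F [ 0.  -1.  -2.9] w 0.0633 g 25.0
t 6.9 rack [-0.0025 -0.0582] z 0.0411 rot [-1.8000e+02  3.0000e-02  1.7583e+02] F [ 0.3  0.2 -3.8] w 0.0635 g 25.0
```

Emit:
{"fn": "arm_command", "kwargs": {
  "hand": [50,50,50,50],
  "translation": [
    [-0.01,0,0],
    [0,0,0.005],
    [0,0,0],
    [0,0,0]
  ],
  "yaw": [0,0,0,0]
}}

```text
clock: 7.23
tool_pos: [0.5908, -0.07, 0.0384]
tcp_rot: [180.0, -0.0, 175.8]
ft_force: [-0.3, 0.1, -3.4]
width: 0.0639
grip_force: 25.0
```

Still carrying the full weight, so I lower a little more, then release and retreat.

Emit:
{"fn": "arm_command", "kwargs": {
  "hand": [50,50,50],
  "translation": [
    [0,0,0.004],
    [0,0,0],
    [0,0,0]
  ],
  "yaw": [0,0,0]
}}

```text
clock: 7.48
tool_pos: [0.5907, -0.0701, 0.0369]
tcp_rot: [180.0, -0.0, 175.8]
ft_force: [-0.7, -0.3, -5.2]
width: 0.0636
grip_force: 25.0
```

Emit:
{"fn": "arm_command", "kwargs": {
  "hand": [100,100,100,100],
  "translation": [
    [0,0,0],
    [0,0,0],
    [0,0,0],
    [0,0,0]
  ],
  "yaw": [0,0,0,0]
}}

```text
clock: 7.82
tool_pos: [0.5912, -0.0702, 0.0376]
tcp_rot: [-180.0, 0.1, 175.8]
ft_force: [-0.0, 0.2, -0.4]
width: 0.086
grip_force: 0.0
```

Emit:
{"fn": "arm_command", "kwargs": {
  "hand": [100,100,100,100],
  "translation": [
    [0,0,-0.06],
    [0,0,-0.06],
    [0,0,-0.06],
    [0,0,0]
  ],
  "yaw": [0,0,0,0]
}}

```text
clock: 8.15
tool_pos: [0.5937, -0.0707, 0.1143]
tcp_rot: [-179.9, 0.5, 175.8]
ft_force: [0.7, -0.3, 0.5]
width: 0.0917
grip_force: 0.0
```

Emit:
{"fn": "arm_command", "kwargs": {
  "hand": [0,0,0,0,0],
  "translation": [
    [0,-0.09,0],
    [0,-0.09,0],
    [0,0,0],
    [0,0,0],
    [0,0,0]
  ],
  "yaw": [0,0,0,0,0]
}}

```text
clock: 8.57
tool_pos: [0.5853, -0.1416, 0.1088]
tcp_rot: [180.0, -0.0, 175.8]
ft_force: [-0.1, 0.8, -0.1]
width: 0.063
grip_force: 0.0
```

```bash
python3 - <<'E'
from h import *
st();t=get_image("top");s=get_image("side");lids(t,(("yellow",(280,140,360,190)),))
a=cv2.resize(t[120:220,260:400],None,fx=4,fy=4);b=cv2.resize(s[150:250,280:420],None,fx=4,fy=4);cv2.imwrite("pics/c4.png",cv2.resize(np.hstack([a,b]),(800,290)))
for q in tip_of("side","jar1")[:6]: print(np.round(q["position"]),round(q["score"],2),rk(ray("side",q["position"],0)).round(3))
E
```

```text
t 8.57 rack [ 0.0012 -0.1299] z 0.1088 rot [ 1.7996e+02 -3.0000e-02  1.7578e+02] F [-0.1  0.8 -0.1] w 0.063 g 0.0
yellow [315.1 161.6] 46 rack [-0.0035 -0.0346] units [0.012  0.2361]
[287. 262.] 0.73 [-0.257 -0.215]
[328. 251.] 0.7 [-0.113 -0.222]
[338. 217.] 0.67 [ 0.014 -0.049]
[347. 270.] 0.61 [-0.107 -0.334]
[274. 204.] 0.58 [-0.162  0.144]
```

View pics/c4.png

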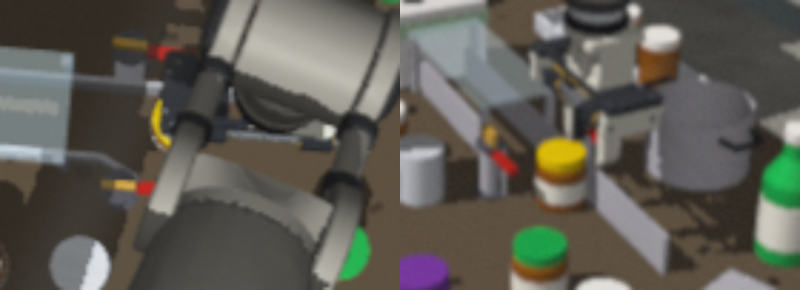

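The jar stands upright in the lane: yellow lid at about (158,125) in the left half and (560,160) in the right. Now I shut the fingers, lower behind it and push.

Emit:
{"fn": "arm_command", "kwargs": {
  "hand": [0,0,0,0,0],
  "translation": [
    [0,0,0],
    [0,0,0],
    [0,0,0],
    [0,0,0],
    [0,0,0]
  ],
  "yaw": [0,0,0,0,0]
}}

```text
clock: 9.13
tool_pos: [0.5856, -0.1417, 0.1091]
tcp_rot: [180.0, 0.0, 175.8]
ft_force: [1.0, 0.0, 1.0]
width: 0.0178
grip_force: 0.0
```

Emit:
{"fn": "arm_command", "kwargs": {
  "hand": [0,0,0,0,0],
  "translation": [
    [0,0,0],
    [0,0,0],
    [0,0,0.06],
    [0,0,0.06],
    [0,0,0.036]
  ],
  "yaw": [0,0,0,0,0]
}}

```text
clock: 9.55
tool_pos: [0.5847, -0.1416, 0.0448]
tcp_rot: [180.0, -0.1, 175.8]
ft_force: [-0.8, -0.3, -0.8]
width: 0.0004
grip_force: 0.0
```

Emit:
{"fn": "arm_command", "kwargs": {
  "hand": [0,0,0,0,0],
  "translation": [
    [0,0.03,0],
    [0,0.03,0],
    [0,0.03,0],
    [0,0.03,0],
    [0,0.03,0]
  ],
  "yaw": [0,0,0,0,0]
}}

```text
clock: 9.97
tool_pos: [0.5921, -0.0864, 0.0521]
tcp_rot: [-179.4, 0.4, 176.0]
ft_force: [-21.0, -42.4, 44.4]
width: 0.0002
grip_force: 26.0
```

```bash
python3 - <<'E'
from h import *
st();t=get_image("top");s=get_image("side")
a=cv2.resize(t[120:220,240:380],None,fx=4,fy=4);b=cv2.resize(s[150:250,280:420],None,fx=4,fy=4);cv2.imwrite("pics/c5.png",cv2.resize(np.hstack([a,b]),(800,290)))
E
```

```text
t 9.97 rack [ 0.0038 -0.0743] z 0.0521 rot [-179.41    0.4   176.  ] F [-21.  -42.4  44.4] w 0.0002 g 26.0
```

View pics/c5.png

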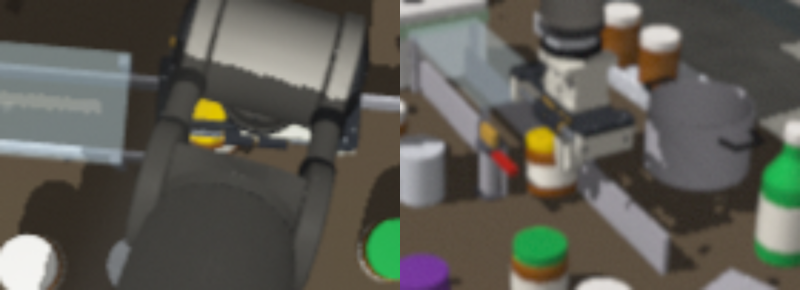

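The force has built up (42 N back, 44 N up), so I back off before looking closer.

Emit:
{"fn": "arm_command", "kwargs": {
  "hand": [0,0,0,0],
  "translation": [
    [0,-0.025,0],
    [0,-0.035,0],
    [0,-0.04,0],
    [0,0,0]
  ],
  "yaw": [0,0,0,0]
}}

```text
clock: 10.4
tool_pos: [0.5875, -0.1239, 0.0475]
tcp_rot: [-180.0, 0.1, 175.8]
ft_force: [0.3, -0.3, 0.2]
width: 0.0009
grip_force: 0.0
```

```bash
python3 - <<'E'
from h import *
st();t=get_image("top");s=get_image("side")
cv2.imwrite("pics/c6.png",np.hstack([cv2.resize(t[130:200,280:360],(400,350)),cv2.resize(s[150:240,300:390],(390,350),interpolation=2)]));lids(t,(("yellow",(280,140,360,190)),))
E
```

```text
t 10.4 rack [ 0.002  -0.1121] z 0.0475 rot [-1.7996e+02  1.0000e-01  1.7575e+02] F [ 0.3 -0.3  0.2] w 0.0009 g 0.0
yellow [307.8 159.2] 33 rack [ 0.0018 -0.0128] units [-0.0007  0.243 ]
```

View pics/c6.png

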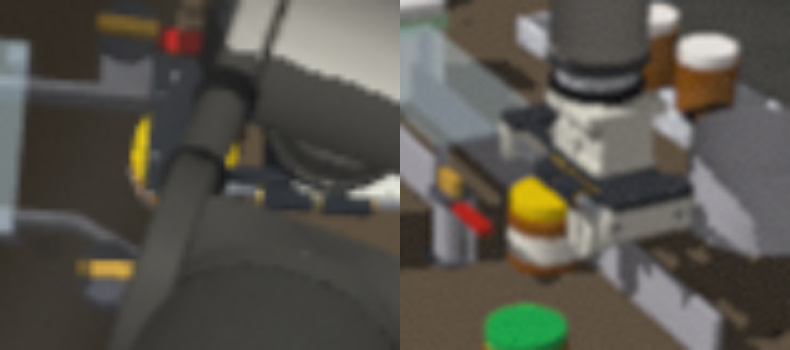

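The jar stands at the mouth (crop lid left edge at px ~306,162), moved only slightly. I clear the arm to see it properly.

Emit:
{"fn": "arm_command", "kwargs": {
  "hand": [0,0,0,0,0],
  "translation": [
    [0,-0.05,-0.05],
    [0,-0.08,-0.08],
    [0,-0.08,-0.08],
    [0,-0.09,0],
    [0,-0.09,0]
  ],
  "yaw": [0,0,0,0,0]
}}

```text
clock: 10.92
tool_pos: [0.5775, -0.2729, 0.1283]
tcp_rot: [-179.9, 0.2, 175.9]
ft_force: [1.2, 0.2, 0.5]
width: 0.0004
grip_force: 0.0
```

```bash
python3 - <<'E'
from h import *
st();t=get_image("top");s=get_image("side")
cv2.imwrite("pics/c7.png",np.hstack([cv2.resize(t[120:200,260:350],(400,356),interpolation=2),cv2.resize(s[155:245,300:390],(390,356),interpolation=2)]));lids(t,(("yellow",(270,130,360,190)),("green",(355,185,400,230)),("white",(400,188,428,216)),("white",(234,195,266,226))))
B=((13,110,90),(28,255,255));
for nm,bx in(("front",(285,170,318,192)),("rear",(285,125,335,145))):
    c,a,m=blob(t,*B,bx)
    if a>5:
        x=axis("top",m,.09);print(nm,"brass",a,rk(x[0]),x[1:])
E
```

```text
t 10.92 rack [ 0.0031 -0.2614] z 0.1283 rot [-179.91    0.25  175.95] F [1.2 0.2 0.5] w 0.0004 g 0.0
yellow [316.9 160.2] 324 rack [ 0.0011 -0.0394] units [0.0015 0.5648]
green [368.7 203.9] 7 rack [-0.1123 -0.1981] units [0.2852 0.1679]
white [417.8 195.4] 280 rack [-0.0762 -0.338 ] units [ 0.1948 -0.1818]
white [249.3 211.7] 424 rack [-0.1629  0.1407] units [0.4115 1.0149]
front brass 37 [-0.07003136  0.00021953] (np.float64(-91.00046381738903), np.float64(0.034085025524914714))
rear brass 41 [0.06924483 0.00224934] (np.float64(-95.70220348495921), np.float64(0.0349589433701399))
```

View pics/c7.png

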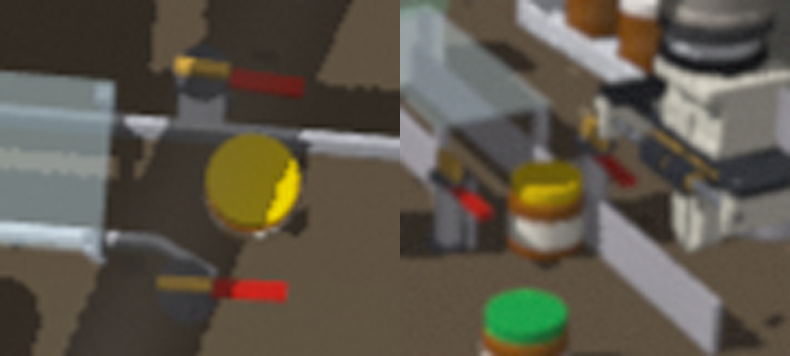

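Frame check: the tabs measure at rack (±0.07, 0), so the rack pose is good. The jar stands upright at (0.001, −0.039), and in the crop nothing blocks the channel. The tapered finger backs most likely pushed high and tipped the jar, so I'll turn the gripper 90° and push lower and slower with the flat finger sides.

Emit:
{"fn": "arm_command", "kwargs": {
  "hand": [0,0,0,0,0],
  "translation": [
    [0,0,0],
    [0,0,0],
    [0,0,0],
    [0,0,0],
    [0,0,0]
  ],
  "yaw": [1,1,1,1,1]
}}

```text
clock: 11.43
tool_pos: [0.5763, -0.2705, 0.1252]
tcp_rot: [180.0, -0.1, 141.2]
ft_force: [-0.6, 1.4, -0.7]
width: 0.0
grip_force: 0.0
```

Emit:
{"fn": "arm_command", "kwargs": {
  "hand": [0,0,0,0,0],
  "translation": [
    [0,0,0],
    [0,0,0],
    [0,0,0],
    [0,0,0],
    [0,0,0]
  ],
  "yaw": [1,1,1,1,1]
}}

```text
clock: 11.85
tool_pos: [0.5764, -0.2704, 0.1253]
tcp_rot: [-180.0, -0.1, 106.8]
ft_force: [-0.2, 0.1, -0.1]
width: 0.0004
grip_force: 0.0
```

Emit:
{"fn": "arm_command", "kwargs": {
  "hand": [0,0,0,0,0],
  "translation": [
    [0,0,0],
    [0,0,0],
    [0,0,0],
    [0,0,0],
    [0,0,0]
  ],
  "yaw": [1,1,1,0.1,0]
}}

```text
clock: 12.27
tool_pos: [0.5763, -0.271, 0.1254]
tcp_rot: [-180.0, -0.0, 86.0]
ft_force: [0.4, -0.3, 0.6]
width: 0.0002
grip_force: 0.0
```

```bash
python3 - <<'E'
from h import *
get_image("top");st();print(sense()["joint_positions"].round(1))
E
```

```text
t 12.32 rack [ 0.0017 -0.2599] z 0.1254 rot [-1.7998e+02 -4.0000e-02  8.6010e+01] F [-0.1  0.6 -0.6] w 0.0004 g 0.0
[-32.1  36.2  76.1   0.   67.6 -28.1]
```

Emit:
{"fn": "arm_command", "kwargs": {
  "hand": [0,0,0,0,0],
  "translation": [
    [0.09,-0.002,0],
    [0.09,0,0],
    [0.09,0,0],
    [0.09,0,0.06],
    [0.01,0,0.06]
  ],
  "yaw": [0,0,0,0,0]
}}

```text
clock: 12.73
tool_pos: [0.5872, -0.1205, 0.0796]
tcp_rot: [179.8, -0.1, 86.2]
ft_force: [0.4, -0.6, -0.4]
width: 0.0004
grip_force: 0.0
```

Emit:
{"fn": "arm_command", "kwargs": {
  "hand": [0,0,0,0],
  "translation": [
    [0,0,0.06],
    [0,0,0.05],
    [0,0,0],
    [0,0,0]
  ],
  "yaw": [0,0,0,0]
}}

```text
clock: 13.07
tool_pos: [0.5856, -0.1256, 0.0339]
tcp_rot: [-179.9, -0.0, 85.9]
ft_force: [-0.9, -0.5, 0.6]
width: 0.0002
grip_force: 0.0
```

Emit:
{"fn": "arm_command", "kwargs": {
  "hand": [0,0,0,0,0],
  "translation": [
    [0.015,0,0],
    [0.015,0,0],
    [0.015,0,0],
    [0.015,0,0],
    [0.015,0,0]
  ],
  "yaw": [0,0,0,0,0]
}}

```text
clock: 13.48
tool_pos: [0.5887, -0.0955, 0.0353]
tcp_rot: [179.9, 0.0, 85.8]
ft_force: [-0.7, 0.5, 0.9]
width: 0.0001
grip_force: 0.0
```

Emit:
{"fn": "arm_command", "kwargs": {
  "hand": [0,0,0,0,0],
  "translation": [
    [0.012,0,0],
    [0.012,0,0],
    [0.012,0,0],
    [0.012,0,0],
    [0.012,0,0]
  ],
  "yaw": [0,0,0,0,0]
}}

```text
clock: 13.9
tool_pos: [0.5906, -0.0727, 0.0351]
tcp_rot: [179.9, 0.1, 85.8]
ft_force: [-1.0, -6.0, 3.2]
width: 0.0003
grip_force: 2.6
```

```bash
python3 - <<'E'
from h import *
st()
E
```

```text
t 13.9 rack [ 0.0013 -0.0607] z 0.0351 rot [1.7992e+02 6.0000e-02 8.5750e+01] F [-1.  -6.   3.2] w 0.0003 g 2.6
```

Emit:
{"fn": "arm_command", "kwargs": {
  "hand": [0,0,0,0,0],
  "translation": [
    [0.006,0,0],
    [0.006,0,0],
    [0.006,0,0],
    [0.006,0,0],
    [0,0,0]
  ],
  "yaw": [0,0,0,0,0]
}}

```text
clock: 14.32
tool_pos: [0.5913, -0.0628, 0.035]
tcp_rot: [179.9, 0.0, 85.8]
ft_force: [-0.5, -3.5, 2.6]
width: 0.0002
grip_force: 1.7
```

```bash
python3 - <<'E'
from h import *
st();t=get_image("top");s=get_image("side")
cv2.imwrite("pics/c8.png",np.hstack([cv2.resize(t[120:200,260:350],(400,356),interpolation=2),cv2.resize(s[155:245,300:390],(390,356),interpolation=2)]))
E
```

```text
t 14.32 rack [ 0.0012 -0.0509] z 0.035 rot [1.7993e+02 3.0000e-02 8.5760e+01] F [-0.5 -3.5  2.6] w 0.0002 g 1.7
```

View pics/c8.png

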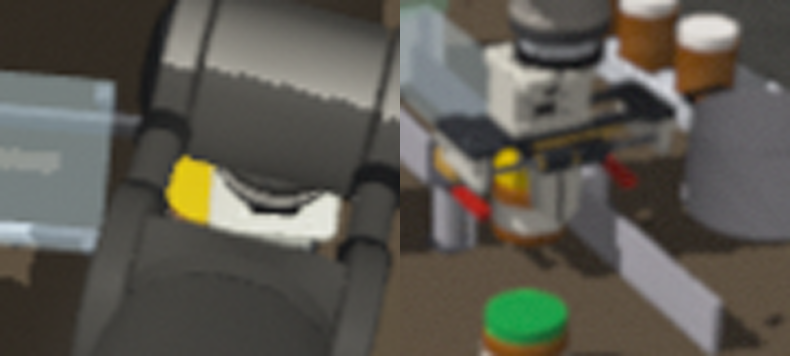

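The jar is upright and sliding: lid left edge at px ~297, so its centre is about −0.013. I continue gently.

Emit:
{"fn": "arm_command", "kwargs": {
  "hand": [0,0,0,0,0],
  "translation": [
    [0.01,0,0],
    [0.012,0,0],
    [0.012,0,0],
    [0.012,0,0],
    [0.012,0,0]
  ],
  "yaw": [0,0,0,0,0]
}}

```text
clock: 14.83
tool_pos: [0.5926, -0.0399, 0.0347]
tcp_rot: [180.0, 0.0, 85.7]
ft_force: [-1.0, -5.2, 4.3]
width: 0.0006
grip_force: 2.8
```

Emit:
{"fn": "arm_command", "kwargs": {
  "hand": [0,0,0,0,0],
  "translation": [
    [0.012,0,0],
    [0.012,0,0],
    [0.012,0,0],
    [0.012,0,0],
    [0.012,0,0]
  ],
  "yaw": [0,0,0,0,0]
}}

```text
clock: 15.25
tool_pos: [0.5943, -0.016, 0.0347]
tcp_rot: [180.0, 0.0, 85.7]
ft_force: [-1.2, -5.3, 4.9]
width: 0.0006
grip_force: 2.8
```

Emit:
{"fn": "arm_command", "kwargs": {
  "hand": [0,0,0,0,0],
  "translation": [
    [0.012,0,0],
    [0.012,0,0],
    [0.012,0,0],
    [0.012,0,0],
    [0,0,0]
  ],
  "yaw": [0,0,0,0,0]
}}

```text
clock: 15.67
tool_pos: [0.5957, 0.0041, 0.0346]
tcp_rot: [-180.0, -0.0, 85.8]
ft_force: [0.6, -1.3, 0.3]
width: 0.0004
grip_force: 0.4
```

Emit:
{"fn": "arm_command", "kwargs": {
  "hand": [0,0,0,0,0],
  "translation": [
    [-0.03,0,0],
    [-0.08,0,0],
    [-0.09,0,-0.06],
    [-0.09,0,-0.08],
    [-0.09,0.07,-0.07]
  ],
  "yaw": [0,0,0,0,0]
}}

```text
clock: 16.08
tool_pos: [0.6036, -0.137, 0.1073]
tcp_rot: [-179.7, -0.1, 85.7]
ft_force: [2.1, 0.1, 0.3]
width: 0.0002
grip_force: 0.0
```

```bash
python3 - <<'E'
from h import *
get_image("side");st();t=get_image("top");s=get_image("side");cv2.imwrite("pics/t9.png",t);cv2.imwrite("pics/s9.png",s)
lids(t,(("yellow",(240,130,360,190)),("green",(355,185,400,230)),("white",(400,188,428,216)),("white",(234,195,266,226))))
for n in("top","side"):
  for q in tip_of(n,"jar1"): 
    if q["score"]>.4: print(n,np.round(q["position"]),round(q["score"],2),rk(ray(n,q["position"],0)).round(3))
E
```

```text
t 16.13 rack [ 0.0274 -0.1304] z 0.113 rot [179.44   0.23  85.53] F [ 4.  -4.1  3.3] w 0.0001 g 0.0
yellow [287.7 157.4] 127 rack [0.0019 0.0453] units [0.0552 0.4264]
green [382.1 207.1] 190 rack [-0.1185 -0.2372] units [ 0.3562 -0.2799]
white [418.1 203.6] 370 rack [-0.0999 -0.3405] units [ 0.3098 -0.538 ]
white [248.9 211.5] 409 rack [-0.1624  0.1418] units [0.4661 0.6677]
top [365. 251.] 0.69 [-0.253 -0.208]
top [413. 205.] 0.68 [-0.1   -0.346]
top [253. 206.] 0.67 [-0.146  0.142]
top [286. 158.] 0.65 [0.01  0.055]
top [374. 208.] 0.49 [-0.12  -0.225]
side [320. 204.] 0.79 [-0.001  0.07 ]
side [349. 271.] 0.66 [-0.101 -0.34 ]
side [287. 264.] 0.61 [-0.259 -0.226]
side [276. 201.] 0.6 [-0.148  0.163]
side [328. 253.] 0.57 [-0.119 -0.23 ]
```

Yellow is in at about (0.002, 0.055). Next is the green jar, gripped by its lid.

Emit:
{"fn": "arm_command", "kwargs": {
  "hand": [100,100,100,100,100],
  "translation": [
    [-0.048,-0.071,-0.012],
    [-0.048,-0.071,-0.012],
    [-0.048,-0.071,-0.012],
    [-0.048,-0.071,-0.012],
    [-0.046,-0.071,0]
  ],
  "yaw": [0,0,0,0,0]
}}

```text
clock: 16.75
tool_pos: [0.4566, -0.2188, 0.1256]
tcp_rot: [-179.9, -0.1, 85.9]
ft_force: [0.5, -1.3, 0.3]
width: 0.0293
grip_force: 0.0
```

Emit:
{"fn": "arm_command", "kwargs": {
  "hand": [100,100,100,100,100],
  "translation": [
    [0,0,0],
    [0,0,0],
    [0,0,0],
    [0,0,0],
    [0,0,0]
  ],
  "yaw": [0,0,0,0,0]
}}

```text
clock: 17.17
tool_pos: [0.4593, -0.219, 0.1258]
tcp_rot: [-180.0, -0.0, 85.9]
ft_force: [0.7, 0.4, 0.9]
width: 0.0625
grip_force: 0.0
```

Emit:
{"fn": "arm_command", "kwargs": {
  "hand": [100,100,100,100,100],
  "translation": [
    [0,0,0],
    [0,0,0],
    [0,0,0],
    [0,0,0],
    [0,0,0]
  ],
  "yaw": [0,0,0,0,0]
}}

```text
clock: 17.58
tool_pos: [0.4587, -0.22, 0.1263]
tcp_rot: [180.0, -0.0, 85.8]
ft_force: [-1.1, -0.9, -0.3]
width: 0.0911
grip_force: 0.0
```

```bash
python3 - <<'E'
from h import *
get_image("side");st()
for q in tip_of("side","jar1"): 
    if q["score"]>.4: print(np.round(q["position"]),round(q["score"],2),rk(ray("side",q["position"],0)).round(3))
E
```

```text
t 17.63 rack [-0.1193 -0.2175] z 0.1263 rot [ 1.800e+02 -1.000e-02  8.576e+01] F [-0.8 -0.2  0.2] w 0.0918 g 0.0
[274. 202.] 0.74 [-0.157  0.157]
[288. 263.] 0.66 [-0.255 -0.222]
[328. 252.] 0.63 [-0.115 -0.227]
[350. 269.] 0.63 [-0.093 -0.331]
[322. 204.] 0.62 [0.007 0.067]
```

Emit:
{"fn": "arm_command", "kwargs": {
  "hand": [100,100,100,100,100],
  "translation": [
    [-0.02,0.012,0],
    [0,0,0.06],
    [0,0,0.06],
    [0,0,0.056],
    [0,0,0]
  ],
  "yaw": [0,0,0,0,0]
}}

```text
clock: 18.1
tool_pos: [0.4609, -0.2276, 0.0523]
tcp_rot: [-179.7, -0.2, 85.7]
ft_force: [-1.2, 0.7, -0.5]
width: 0.092
grip_force: 0.0
```

Emit:
{"fn": "arm_command", "kwargs": {
  "hand": [40,40,40,40,40],
  "translation": [
    [0,0,0],
    [0,0,0],
    [0,0,0],
    [0,0,0],
    [0,0,0]
  ],
  "yaw": [0,0,0,0,0]
}}

```text
clock: 18.52
tool_pos: [0.4628, -0.2286, 0.0569]
tcp_rot: [180.0, 0.0, 85.8]
ft_force: [-1.1, -0.5, 4.8]
width: 0.0638
grip_force: 25.1
```

Emit:
{"fn": "arm_command", "kwargs": {
  "hand": [40,40,40,40],
  "translation": [
    [0,0,0],
    [0,0,0],
    [0,0,-0.03],
    [0,0,0]
  ],
  "yaw": [0,0,0,0]
}}

```text
clock: 18.85
tool_pos: [0.4636, -0.2288, 0.0693]
tcp_rot: [179.9, 0.1, 85.8]
ft_force: [0.6, -0.5, -2.9]
width: 0.0633
grip_force: 25.0
```

```bash
python3 - <<'E'
from h import *
get_image("side");st()
E
```

```text
t 18.9 rack [-0.1139 -0.2258] z 0.0686 rot [1.7988e+02 5.0000e-02 8.5760e+01] F [ 0.3 -0.3 -3.6] w 0.0634 g 25.0
```

Emit:
{"fn": "arm_command", "kwargs": {
  "hand": [40,40,40,40,40],
  "translation": [
    [0.058,0.057,0],
    [0.058,0.057,0],
    [0.058,0.057,0],
    [0.058,0.057,0],
    [0.058,0.057,0]
  ],
  "yaw": [0,0,0,0,0]
}}

```text
clock: 19.32
tool_pos: [0.5858, -0.1198, 0.0671]
tcp_rot: [-180.0, -0.0, 85.7]
ft_force: [-0.1, -0.4, -3.0]
width: 0.0637
grip_force: 25.0
```

Emit:
{"fn": "arm_command", "kwargs": {
  "hand": [40,40,40,40],
  "translation": [
    [0,0,0],
    [0,0,0],
    [0,0,0],
    [0,0,0]
  ],
  "yaw": [0,0,0,0]
}}

```text
clock: 19.65
tool_pos: [0.5843, -0.1219, 0.0675]
tcp_rot: [-180.0, -0.0, 85.7]
ft_force: [0.3, -0.1, -2.3]
width: 0.0633
grip_force: 25.0
```

```bash
python3 - <<'E'
from h import *
get_image("side");st()
E
```

```text
t 19.7 rack [-0.0012 -0.1105] z 0.0677 rot [-179.98   -0.     85.68] F [-0.   0.1 -2.4] w 0.0635 g 25.0
```

Emit:
{"fn": "arm_command", "kwargs": {
  "hand": [40,40,40],
  "translation": [
    [0,0,0.014],
    [0,0,0.015],
    [0,0,0]
  ],
  "yaw": [0,0,0]
}}

```text
clock: 19.95
tool_pos: [0.5848, -0.122, 0.0562]
tcp_rot: [180.0, 0.0, 85.7]
ft_force: [-1.4, -2.1, 0.1]
width: 0.0632
grip_force: 25.0
```

Emit:
{"fn": "arm_command", "kwargs": {
  "hand": [100,100,100,100,100],
  "translation": [
    [0,0,0],
    [0,0,0],
    [0,0,0],
    [0,0,0],
    [0,0,0]
  ],
  "yaw": [0,0,0,0,0]
}}

```text
clock: 20.37
tool_pos: [0.5852, -0.1211, 0.0563]
tcp_rot: [180.0, -0.0, 85.8]
ft_force: [-0.0, -0.2, 0.8]
width: 0.09
grip_force: 0.0
```

Emit:
{"fn": "arm_command", "kwargs": {
  "hand": [100,0,0,0,0],
  "translation": [
    [0,0,-0.05],
    [0,0,-0.06],
    [-0.05,0,0],
    [-0.05,0,0],
    [-0.038,0,0]
  ],
  "yaw": [0,0,0,0,0]
}}

```text
clock: 20.78
tool_pos: [0.5812, -0.1773, 0.1009]
tcp_rot: [179.9, 0.0, 85.8]
ft_force: [-0.1, -0.2, -0.1]
width: 0.0696
grip_force: 0.0
```

Emit:
{"fn": "arm_command", "kwargs": {
  "hand": [0,0,0,0,0],
  "translation": [
    [0,0,0],
    [0,0,0],
    [0,0,0],
    [0,0,0],
    [0,0,0]
  ],
  "yaw": [0,0,0,0,0]
}}

```text
clock: 21.2
tool_pos: [0.581, -0.1753, 0.1001]
tcp_rot: [-180.0, -0.0, 85.8]
ft_force: [0.1, -0.1, 0.1]
width: 0.0368
grip_force: 0.0
```

Emit:
{"fn": "arm_command", "kwargs": {
  "hand": [0,0,0,0,0],
  "translation": [
    [0,0,0],
    [0,0,0],
    [0,0,0],
    [0,0,0],
    [0,0,0]
  ],
  "yaw": [0,0,0,0,0]
}}

```text
clock: 21.62
tool_pos: [0.581, -0.1761, 0.1003]
tcp_rot: [180.0, -0.0, 85.8]
ft_force: [-0.6, -0.3, -0.2]
width: 0.0034
grip_force: 0.0
```

```bash
python3 - <<'E'
from h import *
get_image("side");st();t=get_image("top");lids(t,(("green",(300,130,360,190)),("white",(400,188,428,216)),("white",(234,195,266,226))))
for q in tip_of("side","jar1"): 
    if q["score"]>.4: print(np.round(q["position"]),round(q["score"],2),rk(ray("side",q["position"],0)).round(3))
E
```

```text
t 21.67 rack [-0.0006 -0.1646] z 0.1003 rot [ 1.800e+02 -1.000e-02  8.576e+01] F [-0.5 -1.1 -0.2] w 0.0013 g 0.0
green [336.2 160. ] 109 rack [ 0.0063 -0.095 ] units [-0.0173  0.1741]
white [418.1 203.6] 370 rack [-0.0999 -0.3405] units [ 0.2484 -0.4395]
white [249.2 211.7] 423 rack [-0.1629  0.1408] units [0.4057 0.7636]
[352. 274.] 0.96 [-0.101 -0.354]
[343. 226.] 0.82 [ 0.005 -0.106]
[287. 262.] 0.69 [-0.255 -0.216]
[320. 201.] 0.57 [0.01  0.087]
[273. 203.] 0.52 [-0.162  0.154]
```

Green stands in the lane. I lower and push.

Emit:
{"fn": "arm_command", "kwargs": {
  "hand": [0,0,0,0,0],
  "translation": [
    [0,0.002,0.06],
    [0,0,0.06],
    [0,0,0.044],
    [0,0,0],
    [0,0,0]
  ],
  "yaw": [0,0,0,0,0]
}}

```text
clock: 22.18
tool_pos: [0.5813, -0.176, 0.0342]
tcp_rot: [-179.9, -0.0, 85.8]
ft_force: [-0.2, 0.6, 0.3]
width: 0.0007
grip_force: 0.0
```

Emit:
{"fn": "arm_command", "kwargs": {
  "hand": [0,0,0,0,0],
  "translation": [
    [0.01,0,0],
    [0.01,0,0],
    [0.01,0,0],
    [0.01,0,0],
    [0.014,0,0]
  ],
  "yaw": [0,0,0,0,0]
}}

```text
clock: 22.6
tool_pos: [0.5844, -0.1555, 0.0362]
tcp_rot: [179.8, 0.1, 85.8]
ft_force: [-0.1, -4.7, 5.1]
width: 0.0005
grip_force: 2.7
```

Emit:
{"fn": "arm_command", "kwargs": {
  "hand": [0,0,0,0,0],
  "translation": [
    [0.015,0,0],
    [0.015,0,0],
    [0.015,0,0],
    [0.015,0,0],
    [0.015,0,0]
  ],
  "yaw": [0,0,0,0,0]
}}

```text
clock: 23.02
tool_pos: [0.5867, -0.1254, 0.0362]
tcp_rot: [179.8, 0.1, 85.8]
ft_force: [-0.4, -5.7, 4.3]
width: 0.0004
grip_force: 2.7
```

Emit:
{"fn": "arm_command", "kwargs": {
  "hand": [0,0,0,0,0],
  "translation": [
    [0.015,0,0],
    [0.015,0,0],
    [0.015,0,0],
    [0.015,0,0],
    [0.015,0,0]
  ],
  "yaw": [0,0,0,0,0]
}}

```text
clock: 23.43
tool_pos: [0.5889, -0.0955, 0.0362]
tcp_rot: [179.8, 0.1, 85.8]
ft_force: [0.1, -4.9, 3.6]
width: 0.0004
grip_force: 2.8
```

```bash
python3 - <<'E'
from h import *
st()
for q in tip_of("side","jar1"): 
    if q["score"]>.4: print(np.round(q["position"]),round(q["score"],2),rk(ray("side",q["position"],0)).round(3))
E
```

```text
t 23.43 rack [ 0.0013 -0.0836] z 0.0362 rot [1.7982e+02 1.0000e-01 8.5770e+01] F [ 0.1 -4.9  3.6] w 0.0004 g 2.8
[352. 274.] 0.96 [-0.101 -0.354]
[343. 226.] 0.82 [ 0.005 -0.106]
[287. 262.] 0.69 [-0.255 -0.216]
[320. 201.] 0.57 [0.01  0.087]
[273. 203.] 0.52 [-0.162  0.154]
```

Emit:
{"fn": "arm_command", "kwargs": {
  "hand": [0,0,0,0,0],
  "translation": [
    [0.015,0,0],
    [0.015,0,0],
    [0.015,0,0],
    [0.015,0,0],
    [0.015,0,0]
  ],
  "yaw": [0,0,0,0,0]
}}

```text
clock: 23.9
tool_pos: [0.5908, -0.0657, 0.036]
tcp_rot: [179.9, 0.1, 85.8]
ft_force: [0.3, -6.4, 5.4]
width: 0.0007
grip_force: 3.0
```

Emit:
{"fn": "arm_command", "kwargs": {
  "hand": [0,0,0,0,0],
  "translation": [
    [0.015,0,0],
    [0.012,0,0],
    [0.012,0,0],
    [0.012,0,0],
    [0.012,0,0]
  ],
  "yaw": [0,0,0,0,0]
}}

```text
clock: 24.32
tool_pos: [0.5927, -0.0411, 0.036]
tcp_rot: [179.9, 0.1, 85.8]
ft_force: [0.1, -7.7, 4.9]
width: -0.0
grip_force: 4.3
```

Emit:
{"fn": "arm_command", "kwargs": {
  "hand": [0,0,0,0,0],
  "translation": [
    [0.012,0,0],
    [0.012,0,0],
    [0.012,0,0],
    [0.012,0,0],
    [0.012,0,0]
  ],
  "yaw": [0,0,0,0,0]
}}

```text
clock: 24.73
tool_pos: [0.5944, -0.0172, 0.036]
tcp_rot: [179.9, 0.1, 85.8]
ft_force: [-1.3, -8.6, 5.6]
width: 0.0004
grip_force: 4.4
```

```bash
python3 - <<'E'
from h import *
st();t=get_image("top");s=get_image("side")
cv2.imwrite("pics/c10.png",np.hstack([cv2.resize(t[120:200,250:340],(400,356),interpolation=2),cv2.resize(s[145:235,290:380],(390,356),interpolation=2)]))
lids(t,(("green",(250,130,330,190)),("yellow",(240,140,330,180))))
E
```

```text
t 24.73 rack [ 0.001  -0.0052] z 0.036 rot [1.7987e+02 1.3000e-01 8.5770e+01] F [-1.3 -8.6  5.6] w 0.0004 g 4.4
green [286.  161.5] 49 rack [-0.0102  0.0491] units [0.0278 0.1333]
yellow None
```

Emit:
{"fn": "arm_command", "kwargs": {
  "hand": [0,0,0,0,0],
  "translation": [
    [0.012,0,0],
    [0.012,0,0],
    [0.012,0,0],
    [0.012,0,0],
    [0,0,0]
  ],
  "yaw": [0,0,0,0,0]
}}

```text
clock: 25.25
tool_pos: [0.5957, 0.0029, 0.0358]
tcp_rot: [179.9, 0.1, 85.8]
ft_force: [-0.3, -5.2, 4.6]
width: 0.0007
grip_force: 2.0
```

Emit:
{"fn": "arm_command", "kwargs": {
  "hand": [0,0,0,0,0],
  "translation": [
    [-0.03,0,0],
    [-0.09,0,0],
    [-0.07,0,-0.07],
    [-0.07,0,-0.07],
    [-0.07,0,-0.07]
  ],
  "yaw": [0,0,0,0,0]
}}

```text
clock: 25.67
tool_pos: [0.5843, -0.1295, 0.1191]
tcp_rot: [-179.9, -0.1, 85.8]
ft_force: [0.7, -1.1, 0.2]
width: 0.0005
grip_force: 0.0
```

Emit:
{"fn": "arm_command", "kwargs": {
  "hand": [100,100,100,100,100],
  "translation": [
    [-0.08,-0.036,0],
    [-0.08,-0.036,0],
    [-0.08,-0.036,0],
    [-0.08,-0.036,0],
    [-0.08,-0.036,0]
  ],
  "yaw": [0,0,0,0,0]
}}

```text
clock: 26.08
tool_pos: [0.5002, -0.2838, 0.1186]
tcp_rot: [-180.0, -0.1, 85.8]
ft_force: [0.6, 0.3, -0.5]
width: 0.0294
grip_force: 0.0
```

Emit:
{"fn": "arm_command", "kwargs": {
  "hand": [100,100,100,100,100],
  "translation": [
    [-0.08,-0.036,0],
    [-0.08,-0.036,0],
    [0,0,0],
    [0,0,0],
    [0,0,0]
  ],
  "yaw": [0,0,0,0,0]
}}

```text
clock: 26.5
tool_pos: [0.4679, -0.3439, 0.1184]
tcp_rot: [-180.0, -0.1, 85.7]
ft_force: [-0.1, 0.1, 0.3]
width: 0.0629
grip_force: 0.0
```

```bash
python3 - <<'E'
from h import *
get_image("side");st();t=get_image("top")
lids(t,(("green",(250,130,330,190)),("yellow",(230,140,330,180)),("white",(395,188,426,216)),("white",(234,195,266,226))))
for n in("top","side"):
  for q in tip_of(n,"jar1"): 
    if q["score"]>.4: print(n,np.round(q["position"]),round(q["score"],2),rk(ray(n,q["position"],0)).round(3))
d=rk(ray("top",(418.6,203.6),.074))-rk(sense()["tool_pos"]);print(d)
E
```

```text
t 26.55 rack [-0.1005 -0.3397] z 0.1185 rot [-1.7998e+02 -7.0000e-02  8.5790e+01] F [-0.2 -0.1  0.2] w 0.0669 g 0.0
green [288.3 157.8] 167 rack [0.0009 0.0435] units [-0.2531  0.9574]
yellow None
white [416.2 202.7] 279 rack [-0.0978 -0.3347] units [-0.0063  0.0119]
white [249.2 211.7] 423 rack [-0.1629  0.1408] units [0.1564 1.2007]
top [257. 207.] 0.95 [-0.145  0.132]
top [410. 205.] 0.69 [-0.102 -0.337]
top [284. 162.] 0.58 [-0.001  0.062]
top [369. 252.] 0.58 [-0.255 -0.221]
side [272. 203.] 0.85 [-0.167  0.15 ]
side [346. 272.] 0.65 [-0.111 -0.339]
side [285. 263.] 0.61 [-0.265 -0.218]
side [319. 203.] 0.53 [-0.002  0.074]
side [314. 197.] 0.44 [0.001 0.127]
[ 0.00029955 -0.00240464]
```

Emit:
{"fn": "arm_command", "kwargs": {
  "hand": [100,100,100,100,100],
  "translation": [
    [-0.005,0.001,0],
    [0,0,0],
    [0,0,0],
    [0,0,0],
    [0,0,0]
  ],
  "yaw": [-1,-1,-1,0,0]
}}

```text
clock: 27.12
tool_pos: [0.4689, -0.3456, 0.1187]
tcp_rot: [180.0, -0.0, 106.3]
ft_force: [0.3, 0.0, 0.4]
width: 0.0915
grip_force: 0.0
```

Emit:
{"fn": "arm_command", "kwargs": {
  "hand": [100,100,100,100,100],
  "translation": [
    [0,0,0],
    [0,0,0.05],
    [0,0,0.055],
    [0,0,0.05],
    [0,0,0]
  ],
  "yaw": [0,0,0,0,0]
}}

```text
clock: 27.53
tool_pos: [0.4667, -0.3443, 0.053]
tcp_rot: [-179.8, -0.4, 106.3]
ft_force: [-0.7, 0.3, -0.5]
width: 0.092
grip_force: 0.0
```

Emit:
{"fn": "arm_command", "kwargs": {
  "hand": [40,40,40,40,40],
  "translation": [
    [0,0,0],
    [0,0,0],
    [0,0,0],
    [0,0,0],
    [0,0,0]
  ],
  "yaw": [0,0,0,0,0]
}}

```text
clock: 27.95
tool_pos: [0.4688, -0.3467, 0.0578]
tcp_rot: [180.0, 0.1, 106.4]
ft_force: [-2.7, -0.4, 2.8]
width: 0.063
grip_force: 25.2
```

Emit:
{"fn": "arm_command", "kwargs": {
  "hand": [40,40,40,40,40],
  "translation": [
    [0,0,0],
    [0,0,-0.04],
    [0,0,0],
    [0,0,0],
    [0,0,0]
  ],
  "yaw": [0,0,1,1,1]
}}

```text
clock: 28.37
tool_pos: [0.4683, -0.346, 0.0725]
tcp_rot: [-180.0, -0.0, 85.4]
ft_force: [-0.7, -0.1, -4.5]
width: 0.0638
grip_force: 25.0
```

```bash
python3 - <<'E'
from h import *
get_image("side");st();
E
```

```text
t 28.42 rack [-0.1005 -0.3423] z 0.0724 rot [-1.7996e+02 -5.0000e-02  8.5000e+01] F [-0.2 -0.5 -2.8] w 0.0633 g 25.0
```

Emit:
{"fn": "arm_command", "kwargs": {
  "hand": [40,40,40,40,40],
  "translation": [
    [0,0,0],
    [0.083,0.036,0],
    [0.083,0.036,0],
    [0.083,0.036,0],
    [0.083,0.036,0]
  ],
  "yaw": [0,0,0,0,0]
}}

```text
clock: 28.83
tool_pos: [0.5359, -0.2168, 0.0724]
tcp_rot: [-180.0, -0.0, 86.0]
ft_force: [0.2, -0.5, -4.1]
width: 0.0635
grip_force: 25.0
```

Emit:
{"fn": "arm_command", "kwargs": {
  "hand": [40,40,40,40,40],
  "translation": [
    [0.083,0.036,0],
    [0.083,0.036,0],
    [0.083,0.036,0],
    [0,0,0],
    [0,0,0]
  ],
  "yaw": [0,0,0,0,0]
}}

```text
clock: 29.25
tool_pos: [0.5864, -0.1199, 0.0722]
tcp_rot: [-179.9, -0.0, 86.2]
ft_force: [-0.2, -0.2, -3.0]
width: 0.0635
grip_force: 25.0
```

```bash
python3 - <<'E'
from h import *
get_image("side");get_image("side");st();
E
```

```text
t 29.35 rack [ 0.0003 -0.1106] z 0.0724 rot [-1.7996e+02  1.0000e-02  8.5900e+01] F [-0.5 -0.3 -4. ] w 0.0635 g 25.0
```

Emit:
{"fn": "arm_command", "kwargs": {
  "hand": [40,40,40,40],
  "translation": [
    [0,0,0.02],
    [0,0,0.019],
    [0,0,0],
    [0,0,0]
  ],
  "yaw": [0,0,0,0]
}}

```text
clock: 29.68
tool_pos: [0.5862, -0.1239, 0.0573]
tcp_rot: [179.9, 0.1, 85.7]
ft_force: [-0.6, -2.2, 2.2]
width: 0.0635
grip_force: 25.0
```

Emit:
{"fn": "arm_command", "kwargs": {
  "hand": [100,100,100,100,100],
  "translation": [
    [0,0,0],
    [0,0,0],
    [0,0,0],
    [0,0,0],
    [0,0,0]
  ],
  "yaw": [0,0,0,0,0]
}}

```text
clock: 30.1
tool_pos: [0.5861, -0.1219, 0.057]
tcp_rot: [-180.0, -0.0, 85.8]
ft_force: [0.0, 0.6, 0.1]
width: 0.09
grip_force: 0.0
```

Emit:
{"fn": "arm_command", "kwargs": {
  "hand": [100,0,0,0,0],
  "translation": [
    [0,0,-0.05],
    [0,0,-0.06],
    [-0.05,0,0],
    [-0.05,0,0],
    [-0.038,0,0]
  ],
  "yaw": [0,0,0,0,0]
}}

```text
clock: 30.52
tool_pos: [0.5823, -0.178, 0.1016]
tcp_rot: [179.9, 0.0, 85.8]
ft_force: [-0.1, -0.1, 0.0]
width: 0.0698
grip_force: 0.0
```

Emit:
{"fn": "arm_command", "kwargs": {
  "hand": [0,0,0,0,0],
  "translation": [
    [0,0,0],
    [0,0,0],
    [0,0,0],
    [0,0,0],
    [0,0,0]
  ],
  "yaw": [0,0,0,0,0]
}}

```text
clock: 30.93
tool_pos: [0.5822, -0.1762, 0.1009]
tcp_rot: [-180.0, -0.0, 85.8]
ft_force: [-0.3, 0.5, -0.7]
width: 0.0361
grip_force: 0.0
```

Emit:
{"fn": "arm_command", "kwargs": {
  "hand": [0,0,0,0,0],
  "translation": [
    [0,0,0],
    [0,0,0],
    [0,0,0],
    [0,0,0],
    [0,0,0]
  ],
  "yaw": [0,0,0,0,0]
}}

```text
clock: 31.35
tool_pos: [0.5822, -0.177, 0.1011]
tcp_rot: [180.0, -0.0, 85.8]
ft_force: [-0.8, 0.2, 0.0]
width: 0.0035
grip_force: 0.0
```

```bash
python3 - <<'E'
from h import *
get_image("top");get_image("side");st()
for q in tip_of("side","jar1"): 
    if q["score"]>.35: print(np.round(q["position"]),round(q["score"],2),rk(ray("side",q["position"],0)).round(3))
E
```

```text
t 31.45 rack [ 0.0006 -0.1654] z 0.1011 rot [180.    -0.    85.76] F [ 0.1 -0.2 -0.3] w 0.0005 g 0.0
[274. 202.] 0.73 [-0.156  0.16 ]
[343. 227.] 0.65 [-0.001 -0.117]
[289. 264.] 0.61 [-0.254 -0.227]
[313. 196.] 0.41 [0.001 0.136]
[322. 185.] 0.39 [0.078 0.207]
```

Emit:
{"fn": "arm_command", "kwargs": {
  "hand": [0,0,0,0,0],
  "translation": [
    [0,0,0.06],
    [0,0,0.06],
    [0,0,0.044],
    [0,0,0],
    [0,0,0]
  ],
  "yaw": [0,0,0,0,0]
}}

```text
clock: 31.92
tool_pos: [0.5817, -0.1769, 0.035]
tcp_rot: [-179.9, -0.0, 85.8]
ft_force: [1.2, 0.3, 0.1]
width: 0.0006
grip_force: 0.0
```

Emit:
{"fn": "arm_command", "kwargs": {
  "hand": [0,0,0,0,0],
  "translation": [
    [0.01,0,0],
    [0.01,0,0],
    [0.01,0,0],
    [0.01,0,0],
    [0.014,0,0]
  ],
  "yaw": [0,0,0,0,0]
}}

```text
clock: 32.33
tool_pos: [0.5848, -0.1564, 0.037]
tcp_rot: [179.8, 0.1, 85.8]
ft_force: [-1.5, -5.8, 4.2]
width: 0.0006
grip_force: 2.8
```

Emit:
{"fn": "arm_command", "kwargs": {
  "hand": [0,0,0,0,0],
  "translation": [
    [0.015,0,0],
    [0.015,0,0],
    [0.015,0,0],
    [0.015,0,0],
    [0.015,0,0]
  ],
  "yaw": [0,0,0,0,0]
}}

```text
clock: 32.75
tool_pos: [0.587, -0.1262, 0.037]
tcp_rot: [179.8, 0.1, 85.8]
ft_force: [-0.9, -6.4, 4.5]
width: 0.0001
grip_force: 2.9
```

Emit:
{"fn": "arm_command", "kwargs": {
  "hand": [0,0,0,0,0],
  "translation": [
    [0.015,0,0],
    [0.015,0,0],
    [0.015,0,0],
    [0.015,0,0],
    [0.015,0,0]
  ],
  "yaw": [0,0,0,0,0]
}}

```text
clock: 33.17
tool_pos: [0.5892, -0.0962, 0.037]
tcp_rot: [179.8, 0.1, 85.8]
ft_force: [-0.7, -5.8, 4.3]
width: 0.0004
grip_force: 2.9
```

Emit:
{"fn": "arm_command", "kwargs": {
  "hand": [0,0,0,0,0],
  "translation": [
    [0.015,0,0],
    [0.015,0,0],
    [0.015,0,0],
    [0.015,0,0],
    [0.015,0,0]
  ],
  "yaw": [0,0,0,0,0]
}}

```text
clock: 33.58
tool_pos: [0.5914, -0.0663, 0.037]
tcp_rot: [179.8, 0.1, 85.8]
ft_force: [-0.4, -6.9, 4.7]
width: 0.0008
grip_force: 3.0
```

Emit:
{"fn": "arm_command", "kwargs": {
  "hand": [0,0,0,0,0],
  "translation": [
    [0.015,0,0],
    [0.012,0,0],
    [0.012,0,0],
    [0.012,0,0],
    [0.012,0,0]
  ],
  "yaw": [0,0,0,0,0]
}}

```text
clock: 34.0
tool_pos: [0.5933, -0.0422, 0.037]
tcp_rot: [179.8, 0.2, 85.8]
ft_force: [-0.9, -10.0, 4.8]
width: 0.0004
grip_force: 5.3
```

```bash
python3 - <<'E'
from h import *
st()
E
```

```text
t 34.0 rack [ 0.0017 -0.0302] z 0.037 rot [1.7982e+02 1.7000e-01 8.5770e+01] F [ -0.9 -10.    4.8] w 0.0004 g 5.3
```

Emit:
{"fn": "arm_command", "kwargs": {
  "hand": [0,0,0,0,0],
  "translation": [
    [0.012,0,0],
    [0.012,0,0],
    [0.012,0,0],
    [0.012,0,0],
    [0.012,0,0]
  ],
  "yaw": [0,0,0,0,0]
}}

```text
clock: 34.42
tool_pos: [0.595, -0.0184, 0.037]
tcp_rot: [179.8, 0.2, 85.8]
ft_force: [-1.0, -11.4, 4.6]
width: 0.0004
grip_force: 5.4
```

Emit:
{"fn": "arm_command", "kwargs": {
  "hand": [0,0,0,0,0],
  "translation": [
    [0.012,0,0],
    [0.012,0,0],
    [0.012,0,0],
    [0.012,0,0],
    [0,0,0]
  ],
  "yaw": [0,0,0,0,0]
}}

```text
clock: 34.83
tool_pos: [0.5963, 0.0018, 0.037]
tcp_rot: [179.8, 0.1, 85.8]
ft_force: [-0.2, -6.1, 5.2]
width: 0.0003
grip_force: 3.0
```

Emit:
{"fn": "arm_command", "kwargs": {
  "hand": [0,0,0,0,0],
  "translation": [
    [-0.03,0,0],
    [-0.09,0,0],
    [0,0,-0.08],
    [0,0,-0.08],
    [0,0,-0.06]
  ],
  "yaw": [0,0,0,0,0]
}}

```text
clock: 35.25
tool_pos: [0.5919, -0.0461, 0.1255]
tcp_rot: [180.0, -0.0, 85.7]
ft_force: [1.1, 0.5, 0.3]
width: 0.0004
grip_force: 0.0
```

Emit:
{"fn": "arm_command", "kwargs": {
  "hand": [100,100,100,100,100],
  "translation": [
    [0.063,-0.058,0],
    [0.063,-0.058,0],
    [0.063,-0.058,0],
    [0.063,-0.058,0],
    [0.063,-0.058,0]
  ],
  "yaw": [0,0,0,0,0]
}}

```text
clock: 35.67
tool_pos: [0.484, 0.0898, 0.1236]
tcp_rot: [-180.0, -0.0, 85.7]
ft_force: [1.0, 0.6, 0.0]
width: 0.0289
grip_force: 0.0
```

Emit:
{"fn": "arm_command", "kwargs": {
  "hand": [100,100,100,100,100],
  "translation": [
    [0.063,-0.058,0],
    [0.063,-0.058,0],
    [0,0,0],
    [0,0,0],
    [0,0,0]
  ],
  "yaw": [0,0,0,0,0]
}}

```text
clock: 36.08
tool_pos: [0.4435, 0.1423, 0.1238]
tcp_rot: [179.9, -0.0, 85.8]
ft_force: [-0.3, 0.3, -0.1]
width: 0.0625
grip_force: 0.0
```

```bash
python3 - <<'E'
from h import *
get_image("top");get_image("side");st();print("want shift",rk((.443,.1424))-rk(sense()["tool_pos"]))
for n in("top","side"):
  for q in tip_of(n,"jar1"): 
    if q["score"]>.35: print(n,np.round(q["position"]),round(q["score"],2),rk(ray(n,q["position"],0)).round(3))
E
```

```text
t 36.18 rack [-0.161   0.1422] z 0.1236 rot [ 1.7997e+02 -1.0000e-02  8.5690e+01] F [0.8 0.1 0.4] w 0.0702 g 0.0
want shift [-0.00087378  0.00060386]
top [365. 255.] 0.97 [-0.264 -0.21 ]
top [304. 164.] 0.73 [-0.002 -0.002]
top [253. 209.] 0.67 [-0.153  0.143]
top [284. 160.] 0.48 [0.004 0.061]
side [285. 262.] 0.94 [-0.261 -0.213]
side [274. 200.] 0.67 [-0.151  0.172]
side [322. 202.] 0.53 [0.011 0.075]
side [314. 197.] 0.49 [0.003 0.128]
```

Emit:
{"fn": "arm_command", "kwargs": {
  "hand": [100,100,100,100,100],
  "translation": [
    [0,-0.002,0],
    [0,0,0],
    [0,0,0.055],
    [0,0,0.06],
    [0,0,0.053]
  ],
  "yaw": [0,0,0,0,0]
}}

```text
clock: 36.7
tool_pos: [0.4424, 0.1424, 0.0556]
tcp_rot: [180.0, -0.0, 85.7]
ft_force: [-0.3, 0.4, 0.1]
width: 0.0917
grip_force: 0.0
```

Emit:
{"fn": "arm_command", "kwargs": {
  "hand": [100,40,40,40,40],
  "translation": [
    [0,0,0],
    [0,0,0],
    [0,0,0],
    [0,0,0],
    [0,0,0]
  ],
  "yaw": [0,0,0,0,0]
}}

```text
clock: 37.12
tool_pos: [0.443, 0.1427, 0.0575]
tcp_rot: [179.9, -0.0, 85.8]
ft_force: [-0.4, 0.0, -0.2]
width: 0.0698
grip_force: 0.0
```

Emit:
{"fn": "arm_command", "kwargs": {
  "hand": [40,40,40,40,40],
  "translation": [
    [0,0,0],
    [0,0,0],
    [0,0,-0.05],
    [0,0,0],
    [0,0,0]
  ],
  "yaw": [0,0,0,0,0]
}}

```text
clock: 37.53
tool_pos: [0.4426, 0.1427, 0.0766]
tcp_rot: [179.9, -0.0, 85.8]
ft_force: [-0.2, 0.4, -4.7]
width: 0.0633
grip_force: 25.0
```

```bash
python3 - <<'E'
from h import *
st();
E
```

```text
t 37.53 rack [-0.1622  0.1431] z 0.0766 rot [ 1.799e+02 -3.000e-02  8.576e+01] F [-0.2  0.4 -4.7] w 0.0633 g 25.0
```

Emit:
{"fn": "arm_command", "kwargs": {
  "hand": [40,40,40,40,40],
  "translation": [
    [0,0,-0.07],
    [0,0,-0.07],
    [0,0,-0.06],
    [-0.079,0,0],
    [-0.079,0,0]
  ],
  "yaw": [0,0,0,0,0]
}}

```text
clock: 37.95
tool_pos: [0.4379, 0.0798, 0.1567]
tcp_rot: [179.9, -0.0, 86.0]
ft_force: [0.3, -1.3, -5.0]
width: 0.0634
grip_force: 25.0
```

Emit:
{"fn": "arm_command", "kwargs": {
  "hand": [40,40,40,40,40],
  "translation": [
    [-0.079,0,0],
    [-0.079,0,0],
    [-0.079,0,0],
    [-0.079,0,0],
    [-0.079,0,0]
  ],
  "yaw": [0,0,0,0,0]
}}

```text
clock: 38.37
tool_pos: [0.4249, -0.0793, 0.1552]
tcp_rot: [-179.9, -0.0, 85.8]
ft_force: [1.2, 0.2, -3.8]
width: 0.0637
grip_force: 25.0
```

Emit:
{"fn": "arm_command", "kwargs": {
  "hand": [40,40,40,40,40],
  "translation": [
    [-0.079,0,0],
    [0,0.08,0],
    [0,0.08,0],
    [0,0.08,0],
    [0,0.08,0]
  ],
  "yaw": [0,0,0,0,0]
}}

```text
clock: 38.78
tool_pos: [0.5518, -0.1194, 0.1548]
tcp_rot: [-179.9, -0.0, 85.7]
ft_force: [0.2, -0.2, -2.8]
width: 0.0633
grip_force: 25.0
```

Emit:
{"fn": "arm_command", "kwargs": {
  "hand": [40,40,40,40,40],
  "translation": [
    [0,0.087,0],
    [0,0,0],
    [0,0,0],
    [0,0,0],
    [0,0,0]
  ],
  "yaw": [0,0,0,0,0]
}}

```text
clock: 39.2
tool_pos: [0.5845, -0.1213, 0.1555]
tcp_rot: [-179.9, -0.0, 85.8]
ft_force: [-0.5, -0.5, -4.0]
width: 0.0633
grip_force: 25.0
```

```bash
python3 - <<'E'
from h import *
get_image("side");st();
E
```

```text
t 39.25 rack [-0.001  -0.1098] z 0.156 rot [-1.7993e+02 -2.0000e-02  8.5750e+01] F [ 0.3  0.5 -3.7] w 0.0635 g 25.0
```

Emit:
{"fn": "arm_command", "kwargs": {
  "hand": [40,40,40,40,40],
  "translation": [
    [0,0,0.07],
    [0,0,0.07],
    [0,0,0.06],
    [0,0,0.03],
    [0,0,0]
  ],
  "yaw": [0,0,0,0,0]
}}

```text
clock: 39.67
tool_pos: [0.5831, -0.1209, 0.0615]
tcp_rot: [-179.7, -0.1, 85.7]
ft_force: [-0.8, 0.3, -3.5]
width: 0.0635
grip_force: 25.0
```

Emit:
{"fn": "arm_command", "kwargs": {
  "hand": [40,40,40,40],
  "translation": [
    [0,0,0],
    [0,0,0.008],
    [0,0,0.008],
    [0,0,0]
  ],
  "yaw": [0,0,0,0]
}}

```text
clock: 40.0
tool_pos: [0.586, -0.1217, 0.0585]
tcp_rot: [179.9, 0.0, 85.8]
ft_force: [0.3, 0.2, -3.8]
width: 0.0635
grip_force: 25.0
```

Emit:
{"fn": "arm_command", "kwargs": {
  "hand": [40],
  "translation": [
    [0,0,0]
  ],
  "yaw": [0]
}}

```text
clock: 40.08
tool_pos: [0.586, -0.1216, 0.0585]
tcp_rot: [180.0, 0.0, 85.8]
ft_force: [0.5, -0.9, -3.4]
width: 0.0632
grip_force: 25.0
```

One millimetre more, then release, retreat, shut and push.

Emit:
{"fn": "arm_command", "kwargs": {
  "hand": [40,40,40],
  "translation": [
    [0,0,0.004],
    [0,0,0],
    [0,0,0]
  ],
  "yaw": [0,0,0]
}}

```text
clock: 40.33
tool_pos: [0.5862, -0.122, 0.0575]
tcp_rot: [179.9, 0.0, 85.8]
ft_force: [-2.8, -1.3, 5.8]
width: 0.0632
grip_force: 25.0
```

Emit:
{"fn": "arm_command", "kwargs": {
  "hand": [100,100,100,100,100],
  "translation": [
    [0,0,0],
    [0,0,0],
    [0,0,0],
    [0,0,0],
    [0,0,0]
  ],
  "yaw": [0,0,0,0,0]
}}

```text
clock: 40.75
tool_pos: [0.5859, -0.1215, 0.0562]
tcp_rot: [180.0, -0.0, 85.8]
ft_force: [-0.4, 0.3, -0.7]
width: 0.0901
grip_force: 0.0
```

Emit:
{"fn": "arm_command", "kwargs": {
  "hand": [100,0,0,0,0],
  "translation": [
    [0,0,-0.05],
    [0,0,-0.06],
    [-0.05,0,0],
    [-0.05,0,0],
    [-0.038,0,0]
  ],
  "yaw": [0,0,0,0,0]
}}

```text
clock: 41.17
tool_pos: [0.5819, -0.1777, 0.1008]
tcp_rot: [179.9, 0.0, 85.8]
ft_force: [0.4, 0.3, -0.7]
width: 0.0698
grip_force: 0.0
```

Emit:
{"fn": "arm_command", "kwargs": {
  "hand": [0,0,0,0,0],
  "translation": [
    [0,0,0],
    [0,0,0],
    [0,0,0],
    [0,0,0],
    [0,0,0]
  ],
  "yaw": [0,0,0,0,0]
}}

```text
clock: 41.58
tool_pos: [0.5818, -0.1758, 0.1001]
tcp_rot: [-180.0, -0.0, 85.8]
ft_force: [-0.1, -0.5, 0.2]
width: 0.0365
grip_force: 0.0
```

Emit:
{"fn": "arm_command", "kwargs": {
  "hand": [0,0,0,0,0],
  "translation": [
    [0,0,0],
    [0,0,0],
    [0,0,0],
    [0,0,0],
    [0,0,0]
  ],
  "yaw": [0,0,0,0,0]
}}

```text
clock: 42.0
tool_pos: [0.5818, -0.1765, 0.1003]
tcp_rot: [180.0, -0.0, 85.8]
ft_force: [0.4, 0.8, -0.5]
width: 0.0033
grip_force: 0.0
```

```bash
python3 - <<'E'
from h import *
get_image("top");get_image("side");st()
for n in("top","side"):
  for q in tip_of(n,"jar1"): 
    if q["score"]>.35: print(n,np.round(q["position"]),round(q["score"],2),rk(ray(n,q["position"],0)).round(3))
E
```

```text
t 42.1 rack [ 0.0002 -0.165 ] z 0.1003 rot [ 1.800e+02 -1.000e-02  8.576e+01] F [-0.2  0.   0.1] w 0.0004 g 0.0
top [340. 162.] 0.73 [ 0.012 -0.112]
top [284. 163.] 0.69 [-0.005  0.061]
top [368. 256.] 0.44 [-0.267 -0.218]
side [343. 225.] 0.72 [ 0.006 -0.102]
side [324. 204.] 0.58 [0.013 0.061]
side [286. 263.] 0.56 [-0.262 -0.22 ]
side [312. 195.] 0.49 [-0.001  0.144]
```

Emit:
{"fn": "arm_command", "kwargs": {
  "hand": [0,0,0,0,0],
  "translation": [
    [0,0.002,0.06],
    [0,0,0.06],
    [0,0,0.044],
    [0,0,0],
    [0,0,0]
  ],
  "yaw": [0,0,0,0,0]
}}

```text
clock: 42.62
tool_pos: [0.5821, -0.1765, 0.0341]
tcp_rot: [-179.9, -0.0, 85.8]
ft_force: [0.9, 0.0, 1.5]
width: 0.0005
grip_force: 0.0
```

Emit:
{"fn": "arm_command", "kwargs": {
  "hand": [0,0,0,0,0],
  "translation": [
    [0.01,0,0],
    [0.01,0,0],
    [0.01,0,0],
    [0.01,0,0],
    [0.014,0,0]
  ],
  "yaw": [0,0,0,0,0]
}}

```text
clock: 43.03
tool_pos: [0.5851, -0.1561, 0.0362]
tcp_rot: [179.8, 0.1, 85.8]
ft_force: [-0.6, -5.1, 3.6]
width: 0.0005
grip_force: 2.7
```

Emit:
{"fn": "arm_command", "kwargs": {
  "hand": [0,0,0,0,0],
  "translation": [
    [0.015,0,0],
    [0.015,0,0],
    [0.015,0,0],
    [0.015,0,0],
    [0.015,0,0]
  ],
  "yaw": [0,0,0,0,0]
}}

```text
clock: 43.45
tool_pos: [0.5874, -0.1259, 0.0362]
tcp_rot: [179.8, 0.1, 85.8]
ft_force: [0.1, -6.7, 4.3]
width: 0.0005
grip_force: 2.7
```

Emit:
{"fn": "arm_command", "kwargs": {
  "hand": [0,0,0,0,0],
  "translation": [
    [0.015,0,0],
    [0.015,0,0],
    [0.015,0,0],
    [0.015,0,0],
    [0.015,0,0]
  ],
  "yaw": [0,0,0,0,0]
}}

```text
clock: 43.87
tool_pos: [0.5896, -0.0959, 0.0362]
tcp_rot: [179.8, 0.1, 85.8]
ft_force: [-0.4, -5.5, 4.1]
width: 0.0004
grip_force: 2.8
```

Emit:
{"fn": "arm_command", "kwargs": {
  "hand": [0,0,0,0,0],
  "translation": [
    [0.015,0,0],
    [0.015,0,0],
    [0.015,0,0],
    [0.015,0,0],
    [0.015,0,0]
  ],
  "yaw": [0,0,0,0,0]
}}

```text
clock: 44.28
tool_pos: [0.5918, -0.066, 0.0362]
tcp_rot: [179.8, 0.1, 85.8]
ft_force: [-0.4, -5.7, 3.9]
width: 0.0002
grip_force: 2.8
```

Emit:
{"fn": "arm_command", "kwargs": {
  "hand": [0,0,0,0,0],
  "translation": [
    [0.015,0,0],
    [0.012,0,0],
    [0.012,0,0],
    [0.012,0,0],
    [0.012,0,0]
  ],
  "yaw": [0,0,0,0,0]
}}

```text
clock: 44.7
tool_pos: [0.5937, -0.0425, 0.0362]
tcp_rot: [179.8, 0.2, 85.8]
ft_force: [-0.5, -11.9, 4.2]
width: 0.0005
grip_force: 6.3
```

Emit:
{"fn": "arm_command", "kwargs": {
  "hand": [0,0,0,0,0],
  "translation": [
    [0.012,0,0],
    [0.012,0,0],
    [0.012,0,0],
    [0.012,0,0],
    [0.012,0,0]
  ],
  "yaw": [0,0,0,0,0]
}}

```text
clock: 45.12
tool_pos: [0.5955, -0.0186, 0.0362]
tcp_rot: [179.8, 0.2, 85.8]
ft_force: [-0.7, -12.6, 4.2]
width: 0.0006
grip_force: 6.4
```

Emit:
{"fn": "arm_command", "kwargs": {
  "hand": [0,0,0,0,0],
  "translation": [
    [0.012,0,0],
    [0.012,0,0],
    [0.012,0,0],
    [0.012,0,0],
    [0,0,0]
  ],
  "yaw": [0,0,0,0,0]
}}

```text
clock: 45.53
tool_pos: [0.5969, 0.0016, 0.0362]
tcp_rot: [179.8, 0.2, 85.8]
ft_force: [0.6, -7.8, 5.2]
width: 0.0004
grip_force: 3.9
```

Emit:
{"fn": "arm_command", "kwargs": {
  "hand": [0,0,0,0,0],
  "translation": [
    [-0.03,0,0],
    [-0.09,0,0],
    [-0.07,0,-0.07],
    [-0.07,0,-0.07],
    [-0.07,0,-0.07]
  ],
  "yaw": [0,0,0,0,0]
}}

```text
clock: 45.95
tool_pos: [0.5852, -0.1298, 0.1194]
tcp_rot: [-179.9, -0.1, 85.8]
ft_force: [1.4, 0.5, 0.6]
width: 0.0008
grip_force: 0.0
```

Emit:
{"fn": "arm_command", "kwargs": {
  "hand": [60,60,60,60,60],
  "translation": [
    [-0.09,0,-0.03],
    [-0.09,0,0],
    [-0.09,-0.03,0],
    [0,0,0],
    [0,0,0]
  ],
  "yaw": [0,0,0,0,0]
}}

```text
clock: 46.37
tool_pos: [0.5651, -0.2373, 0.1306]
tcp_rot: [-180.0, -0.1, 85.5]
ft_force: [-0.7, 0.4, 0.1]
width: 0.0293
grip_force: 0.0
```

```bash
python3 - <<'E'
from h import *
t=get_image("top");s=get_image("side");st();cv2.imwrite("pics/t11.png",t);cv2.imwrite("pics/s11.png",s)
for n in("top","side"):
  for k in("jar1","key"):
   for q in tip_of(n,k): 
    if q["score"]>.35: print(n,k,np.round(q["position"]),round(q["score"],2),rk(ray(n,q["position"],0)).round(3))
c,a,m=blob(t,(3,150,60),(14,255,255),(180,185,235,240));print("grip",c,a)
v,u=np.nonzero(m);r=cv2.minAreaRect(np.c_[u,v].astype(np.float32));print(r)
A=cv2.resize(t[185:240,180:235],(385,385),interpolation=2);B=cv2.resize(t[125:195,220:320],(400,385),interpolation=2)
cv2.imwrite("pics/c11.png",np.hstack([A,B]))
E
```

```text
t 46.47 rack [-0.0112 -0.2244] z 0.1306 rot [-1.7998e+02 -7.0000e-02  8.5740e+01] F [ 0.2  0.1 -0.4] w 0.0376 g 0.0
top jar1 [288. 158.] 0.68 [0.011 0.05 ]
top key [212. 211.] 0.89 [-0.171  0.267]
side jar1 [289. 262.] 0.93 [-0.251 -0.219]
side jar1 [322. 206.] 0.88 [-0.001  0.053]
side jar1 [316. 198.] 0.47 [0.004 0.117]
side key [260. 188.] 0.89 [-0.17   0.288]
side key [245. 216.] 0.73 [-0.292  0.102]
side key [322. 206.] 0.66 [0.   0.05]
grip [203.77884615 212.75961538] 104
((201.6787567138672, 212.7466278076172), (11.031832695007324, 20.18018341064453), 47.7263069152832)
```

View pics/c11.png

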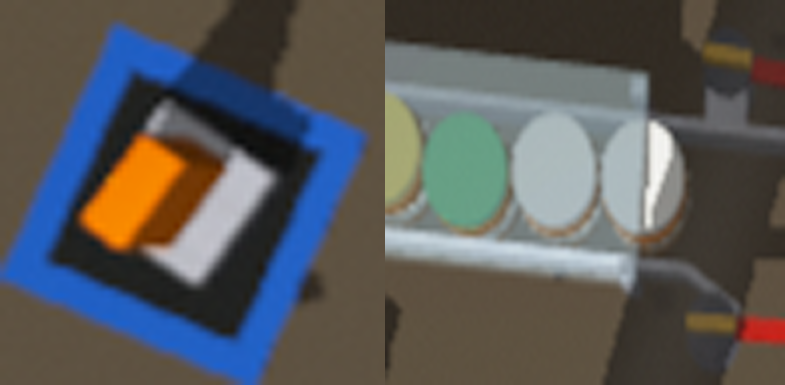

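All four jars are under the cover: yellow, green, white, white (crop lids at 400–645, 170). The key stands on its mat with its grip top at about px (199,212). I measure its top face now.

```bash
python3 - <<'E'
from h import *
for f in("pics/top0.png","pics/t11.png"):
    t=cv2.imread(f);T=cv2.resize(t[185:240,180:235],None,fx=8,fy=8,interpolation=2)
    h=cv2.cvtColor(T,cv2.COLOR_BGR2HSV);m=cv2.inRange(h,np.array((5,180,200)),np.array((20,255,255)))
    n,l,s,c=cv2.connectedComponentsWithStats(m);k=1+np.argmax(s[1:,4]);v,u=np.nonzero(l==k)
    px=np.c_[180+(u+.5)/8-.5,185+(v+.5)/8-.5]
    W=np.array([ray("top",p,.102)[:2] for p in px]);r=cv2.minAreaRect((W*1000).astype(np.float32));c=W.mean(0)
    e=np.linalg.svd(W-c,full_matrices=False)[2][0];print(f,"c",c.round(4),"rack",rk(c).round(4),"rect",np.round(r[1],1),"ang",np.degrees(np.arctan2(e[1],e[0])).round(1),"minrect",r[2],np.round(np.array(r[0])/1000,4))
    p=proj("top",[*c,.102]);print(p)
m=cv2.inRange(cv2.cvtColor(t,cv2.COLOR_BGR2HSV),np.array((100,130,40)),np.array((125,255,255)));m[:,:175]=0;m[:,245:]=0;m[:180]=0;m[245:]=0
v,u=np.nonzero(m);r=cv2.minAreaRect(np.c_[u,v].astype(np.float32));print("mat",ray("top",r[0],0)[:2],rk(ray("top",r[0],0)),r[1:])
st();print(sense()["joint_positions"].round(1))
E
```

```text
Traceback (most recent call last):
ValueError: attempt to get argmax of an empty sequence
```

```bash
cat > k.py <<'E'
from h import *
def keytop(t,box=(180,185,235,240),z=.102,lo=(5,180,200)):
    x0,y0,x1,y1=box;T=cv2.resize(t[y0:y1,x0:x1],None,fx=8,fy=8,interpolation=2)
    m=cv2.inRange(cv2.cvtColor(T,cv2.COLOR_BGR2HSV),np.array(lo),np.array((20,255,255)))
    n,l,s,c=cv2.connectedComponentsWithStats(m);k=1+np.argmax(s[1:,4]);v,u=np.nonzero(l==k)
    W=np.array([ray("top",(x0+(a+.5)/8-.5,y0+(b+.5)/8-.5),z)[:2] for a,b in zip(u,v)]);r=cv2.minAreaRect((W*1000).astype(np.float32));c=W.mean(0)
    e=np.linalg.svd(W-c,full_matrices=False)[2][0];print("c",c.round(4),"rack",rk(c).round(4),"rect",np.round(r[1],1),"ang",np.degrees(np.arctan2(e[1],e[0])).round(1),"minrect",round(r[2],1),np.round(np.array(r[0])/1000,4));return c
E
python3 - <<'E'
from k import *
t=cv2.imread("pics/t11.png");keytop(t)
m=cv2.inRange(cv2.cvtColor(t,cv2.COLOR_BGR2HSV),np.array((100,130,40)),np.array((125,255,255)));m[:,:175]=0;m[:,245:]=0;m[:180]=0;m[245:]=0
v,u=np.nonzero(m);r=cv2.minAreaRect(np.c_[u,v].astype(np.float32));print("mat",ray("top",r[0],0)[:2],rk(ray("top",r[0],0)),r[1:])
st();print(sense()["joint_positions"].round(1))
E
```

```text
Traceback (most recent call last):
  File "k.py", line 6, in keytop
    W=np.array([ray("top",(x0+(a+.5)/8-.5,y0+(b+.5)/8-.5),z)[:2] for a,b in zip(u,v)]);r=cv2.minAreaRect((W*1000).astype(np.float32));c=W.mean(0)
                ~~~^^^^^^^^^^^^^^^^^^^^^^^^^^^^^^^^^^^^^^^^^
  File "h.py", line 6, in ray
    K,R,t=cam(n);d=R.T@np.linalg.solve(K,[uv[0],uv[1],1.]);o=-R.T@t
          ~~~^^^
  File "h.py", line 4, in cam
    c=camera_info(n);R=cv2.Rodrigues(np.array(c["rvec"],float))[0];return np.array(c["intrinsics"],float),R,np.array(c["tvec"],float).ravel()
ValueError: time passes only in moves, steps and waits
```

```bash
sed -i 's/^def cam/import functools\n@functools.cache\ndef cam/' h.py; python3 - <<'E'
from k import *
t=cv2.imread("pics/t11.png");keytop(t)
m=cv2.inRange(cv2.cvtColor(t,cv2.COLOR_BGR2HSV),np.array((100,130,40)),np.array((125,255,255)));m[:,:175]=0;m[:,245:]=0;m[:180]=0;m[245:]=0
v,u=np.nonzero(m);r=cv2.minAreaRect(np.c_[u,v].astype(np.float32));print("mat",ray("top",r[0],0)[:2],rk(ray("top",r[0],0)),r[1:])
st();print(sense()["joint_positions"].round(1))
E
```

```text
c [0.4395 0.276 ] rack [-0.1752  0.2758] rect [20.8 41.8] ang 145.4 minrect 55.3 [0.4395 0.2762]
mat [0.43511455 0.28365287] [-0.18016614  0.2830757 ] ((40.08188247680664, 39.85284423828125), 23.629377365112305)
t 46.67 rack [-0.0107 -0.2236] z 0.1306 rot [-1.7999e+02 -2.0000e-02  8.5870e+01] F [-0.4 -0.2 -1. ] w 0.0524 g 0.0
[-29.6  33.6  80.3   0.   66.2 -25.5]
```

Emit:
{"fn": "arm_command", "kwargs": {
  "hand": [60,60,60,60,60],
  "translation": [
    [0.083,-0.027,-0.03],
    [0.083,-0.027,-0.03],
    [0.083,-0.027,0],
    [0.083,-0.027,0],
    [0.083,-0.027,0]
  ],
  "yaw": [0,0,0,0,0]
}}

```text
clock: 47.08
tool_pos: [0.5241, -0.0638, 0.155]
tcp_rot: [180.0, -0.0, 85.8]
ft_force: [0.9, 0.2, 0.1]
width: 0.0553
grip_force: 0.0
```

Emit:
{"fn": "arm_command", "kwargs": {
  "hand": [60,60,60,60,60],
  "translation": [
    [0.083,-0.027,0],
    [0.083,-0.027,0],
    [0.083,-0.027,0],
    [0.083,-0.027,0],
    [0.083,-0.027,0]
  ],
  "yaw": [0,0,0,0,0]
}}

```text
clock: 47.5
tool_pos: [0.4821, 0.1059, 0.1549]
tcp_rot: [180.0, -0.0, 85.8]
ft_force: [0.4, -0.2, -0.1]
width: 0.055
grip_force: 0.0
```

Emit:
{"fn": "arm_command", "kwargs": {
  "hand": [60,60,60,60,60],
  "translation": [
    [0.083,-0.027,0],
    [0.083,-0.027,0],
    [0.083,-0.027,0],
    [0.083,-0.027,0],
    [0.083,-0.027,0]
  ],
  "yaw": [0,0,0,0,0]
}}

```text
clock: 47.92
tool_pos: [0.4402, 0.2754, 0.1549]
tcp_rot: [180.0, -0.0, 85.9]
ft_force: [0.6, 0.2, 0.9]
width: 0.055
grip_force: 0.0
```

Emit:
{"fn": "arm_command", "kwargs": {
  "hand": [60,60,60,60,60],
  "translation": [
    [0,0,0],
    [0,0,0],
    [0,0,0],
    [0,0,0],
    [0,0,0]
  ],
  "yaw": [-1,-1,-1,-1,-1]
}}

```text
clock: 48.33
tool_pos: [0.4407, 0.274, 0.1548]
tcp_rot: [180.0, -0.0, 120.6]
ft_force: [-0.0, 0.4, -0.5]
width: 0.0549
grip_force: 0.0
```

Emit:
{"fn": "arm_command", "kwargs": {
  "hand": [60,60,60,60,60],
  "translation": [
    [0,0,0],
    [0,0,0],
    [0,0,0],
    [0,0,0],
    [0,0,0]
  ],
  "yaw": [-1,-1,-1,-0.67,0]
}}

```text
clock: 48.75
tool_pos: [0.4409, 0.2737, 0.1548]
tcp_rot: [180.0, -0.0, 145.6]
ft_force: [0.7, -0.6, -0.1]
width: 0.0549
grip_force: 0.0
```

```bash
cat >> h.py <<'E'
def tu(p):  # world point -> tool units in present tool axes
    s=sense();y=np.radians(s["tcp_rot"][2]);d=np.array(p[:2])-s["tool_pos"][:2];return (np.array([d@[np.cos(y),np.sin(y)],d@[np.sin(y),-np.cos(y)]])/.4).round(4)
E
python3 - <<'E'
from h import *
get_image("side");get_image("side");st();print(tu((.4395,.276)))
for q in tip_of("side","key"): print(q["score"],q["position"],ray("side",q["position"],0))
E
```

```text
t 48.85 rack [-0.1735  0.2734] z 0.1548 rot [179.99  -0.   145.28] F [ 0.2  0.1 -0.1] w 0.0551 g 0.0
[0.0067 0.0029]
0.61 [257.0, 188.7] [4.34594428e-01 2.91896993e-01 1.11022302e-16]
0.58 [249.5, 215.2] [0.32762739 0.11245094 0.        ]
0.4 [295.1, 171.9] [0.6446133 0.3551899 0.       ]
```

Emit:
{"fn": "arm_command", "kwargs": {
  "hand": [60,60,60,60,60],
  "translation": [
    [0.007,0.003,0.06],
    [0,0,0.07],
    [0,0,0.07],
    [0,0,0.067],
    [0,0,0]
  ],
  "yaw": [0,0,0,0,0],
  "grip_force": 50
}}

```text
clock: 49.32
tool_pos: [0.4367, 0.2744, 0.0437]
tcp_rot: [-179.6, -0.3, 145.3]
ft_force: [-1.7, -0.5, -0.8]
width: 0.0554
grip_force: 0.0
```

Emit:
{"fn": "arm_command", "kwargs": {
  "hand": [10,10,10,10,10],
  "translation": [
    [0,0,0],
    [0,0,0],
    [0,0,0],
    [0,0,0],
    [0,0,0]
  ],
  "yaw": [0,0,0,0,0]
}}

```text
clock: 49.73
tool_pos: [0.4405, 0.2759, 0.0492]
tcp_rot: [179.9, 0.1, 145.4]
ft_force: [-0.5, 0.7, 0.7]
width: 0.0263
grip_force: 0.0
```

Emit:
{"fn": "arm_command", "kwargs": {
  "hand": [10,10,10,10,10],
  "translation": [
    [0,0,0],
    [0,0,0],
    [0,0,0],
    [0,0,0],
    [0,0,0]
  ],
  "yaw": [0,0,0,0,0]
}}

```text
clock: 50.15
tool_pos: [0.4403, 0.2758, 0.0489]
tcp_rot: [179.9, 0.0, 145.4]
ft_force: [-1.9, -0.7, 6.2]
width: 0.0222
grip_force: 50.0
```

```bash
python3 - <<'E'
from h import *
st()
E
```

```text
t 50.15 rack [-0.1744  0.2756] z 0.0489 rot [1.7992e+02 5.0000e-02 1.4536e+02] F [-1.9 -0.7  6.2] w 0.0222 g 50.0
```

Emit:
{"fn": "arm_command", "kwargs": {
  "hand": [10,10,10,10,10],
  "translation": [
    [0,0,-0.07],
    [0,0,-0.075],
    [0,0,-0.075],
    [0,0,-0.075],
    [0,0,0]
  ],
  "yaw": [0,0,0,0,0]
}}

```text
clock: 50.57
tool_pos: [0.4424, 0.2768, 0.1715]
tcp_rot: [179.5, 0.3, 145.4]
ft_force: [0.5, -0.2, -3.0]
width: 0.022
grip_force: 50.0
```

Emit:
{"fn": "arm_command", "kwargs": {
  "hand": [10,10,10,10,10],
  "translation": [
    [0,0,0],
    [0,0,0],
    [0,0,0],
    [0,0,0],
    [0,0,0]
  ],
  "yaw": [0.9,0.9,0.9,0.9,0.9]
}}

```text
clock: 50.98
tool_pos: [0.4391, 0.2752, 0.1647]
tcp_rot: [-179.9, -0.0, 114.1]
ft_force: [-0.3, 0.8, -3.0]
width: 0.0221
grip_force: 50.0
```

Emit:
{"fn": "arm_command", "kwargs": {
  "hand": [10,10,10,10,10],
  "translation": [
    [0,0,0],
    [0,0,0],
    [0,0,0],
    [0,0,0],
    [0,0,0]
  ],
  "yaw": [0.9,0.9,0.9,0.9,0.1]
}}

```text
clock: 51.4
tool_pos: [0.4391, 0.2753, 0.1648]
tcp_rot: [-179.9, 0.0, 88.8]
ft_force: [0.2, 0.0, -2.3]
width: 0.0216
grip_force: 50.0
```

```bash
python3 - <<'E'
from h import *
t=get_image("top");get_image("side");st();cv2.imwrite("pics/t12.png",t)
c,s=np.cos(YAW),np.sin(YAW)
B=((13,110,60),(28,255,255));R=((0,150,80),(6,255,255))
for nm,x,bx,rb in(("front",-.07,(288,176,313,190),(300,178,330,192)),("rear",.07,(288,126,318,144),(305,128,335,146))):
    w=O+np.array([c*x,s*x]);print(nm,w.round(4),tu(w))
    for C,b,z in((B,bx,.09),(R,rb,.068)):
        cc,a,m=blob(t,*C,b)
        if a>5: X=axis("top",m,z);print(a,rk(X[0]).round(4),round(X[1],1),X[0].round(4))
E
```

```text
t 51.5 rack [-0.1754  0.2751] z 0.1651 rot [-1.7992e+02  3.0000e-02  8.9150e+01] F [ 0.3  0.3 -4. ] w 0.022 g 50.0
front [ 0.524  -0.0068] [-0.7022  0.2222]
44 [-0.0706 -0.0008] -92.2 [ 0.5233 -0.0076]
78 [-0.0693 -0.0433] -92.5 [ 0.5215 -0.0501]
rear [ 0.6636 -0.0172] [-0.7229  0.5716]
44 [0.0687 0.0012] -96.6 [ 0.6624 -0.0159]
61 [ 0.0667 -0.0448] -97.5 [ 0.657  -0.0616]
```

Emit:
{"fn": "arm_command", "kwargs": {
  "hand": [10,10,10,10,10],
  "translation": [
    [-0.087,0.0278,0],
    [-0.087,0.0278,0],
    [-0.087,0.0278,0],
    [-0.087,0.0278,0],
    [-0.087,0.0278,0]
  ],
  "yaw": [0,0,0,0,0]
}}

```text
clock: 51.92
tool_pos: [0.4923, 0.099, 0.1656]
tcp_rot: [-180.0, -0.0, 89.2]
ft_force: [1.2, 0.8, -2.8]
width: 0.0218
grip_force: 50.0
```

Emit:
{"fn": "arm_command", "kwargs": {
  "hand": [10,10,10,10,10],
  "translation": [
    [-0.087,0.0278,0],
    [-0.087,0.0278,0],
    [-0.087,0.0278,0],
    [0,0,0],
    [0,0,0]
  ],
  "yaw": [0,0,0,0.25,0]
}}

```text
clock: 52.33
tool_pos: [0.524, -0.0063, 0.1653]
tcp_rot: [-180.0, -0.0, 87.2]
ft_force: [-0.0, -1.0, -2.8]
width: 0.022
grip_force: 50.0
```

Emit:
{"fn": "arm_command", "kwargs": {
  "hand": [10,10,10],
  "translation": [
    [0,0,0],
    [0,0,0],
    [0,0,0]
  ],
  "yaw": [0,0,0]
}}

```text
clock: 52.58
tool_pos: [0.5235, -0.0032, 0.1658]
tcp_rot: [-180.0, -0.0, 87.4]
ft_force: [0.3, 0.4, -1.8]
width: 0.0218
grip_force: 50.0
```

```bash
python3 - <<'E'
from k import *
t=get_image("top");s=get_image("side");st();print(tu((.5238,-.007)))
cv2.imwrite("pics/s13.png",s);cv2.imwrite("pics/c13.png",np.hstack([cv2.resize(t[150:220,260:340],(400,350),interpolation=2),cv2.resize(s[160:230,270:350],(400,350),interpolation=2)]))
# side-view prediction of tab and key underside
for nm,p in(("tabtop",(.5238,-.007,.092)),("keyfoot",(*sense()["tool_pos"][:2],sense()["tool_pos"][2]-.0489))): print(nm,proj("side",p).round(1))
E
```

```text
t 52.68 rack [-0.0706  0.0035] z 0.166 rot [-1.800e+02 -1.000e-02  8.741e+01] F [-0.1 -0.1 -3.3] w 0.0217 g 50.0
[-0.0092  0.0008]
tabtop [311.3 194.4]
keyfoot [310.8 187.8]
```

View pics/c13.png

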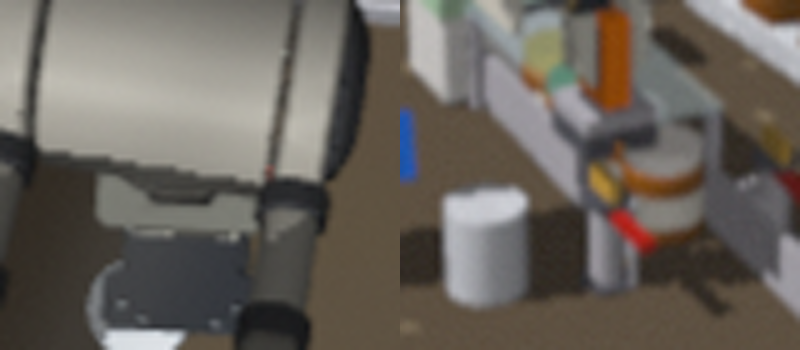

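The side view shows the key foot (≈311,188 px) right above the front tab (≈311,196 px). I lower in steps and watch the force.

Emit:
{"fn": "arm_command", "kwargs": {
  "hand": [10,10,10,10,10],
  "translation": [
    [-0.009,0.001,0.025],
    [0,0,0.023],
    [0,0,0],
    [0,0,0],
    [0,0,0]
  ],
  "yaw": [0,0,0,0,0]
}}

```text
clock: 53.1
tool_pos: [0.524, -0.0079, 0.1465]
tcp_rot: [-180.0, -0.0, 87.3]
ft_force: [0.1, 0.1, -2.9]
width: 0.0218
grip_force: 50.0
```

Emit:
{"fn": "arm_command", "kwargs": {
  "hand": [10,10,10,10,10],
  "translation": [
    [0,0,0.006],
    [0,0,0.006],
    [0,0,0.006],
    [0,0,0.006],
    [0,0,0]
  ],
  "yaw": [0,0,0,0,0]
}}

```text
clock: 53.52
tool_pos: [0.5238, -0.0079, 0.1366]
tcp_rot: [-180.0, -0.0, 87.3]
ft_force: [-0.0, 1.0, -2.1]
width: 0.022
grip_force: 50.0
```

```bash
python3 - <<'E'
from h import *
st();print(tu((.5238,-.007)))
E
```

```text
t 53.52 rack [-0.0701 -0.0011] z 0.1366 rot [-1.7995e+02 -1.0000e-02  8.7270e+01] F [-0.   1.  -2.1] w 0.022 g 50.0
[ 0.0023 -0.0001]
```

Emit:
{"fn": "arm_command", "kwargs": {
  "hand": [10,10,10,10,10],
  "translation": [
    [0.002,0,0.007],
    [0,0,0.007],
    [0,0,0.007],
    [0,0,0.007],
    [0,0,0]
  ],
  "yaw": [0,0,0,0,0]
}}

```text
clock: 53.93
tool_pos: [0.5238, -0.0071, 0.1252]
tcp_rot: [-180.0, -0.0, 87.3]
ft_force: [-1.0, 0.9, -3.9]
width: 0.0215
grip_force: 50.0
```

Emit:
{"fn": "arm_command", "kwargs": {
  "hand": [10,10,10],
  "translation": [
    [0,0,0.003],
    [0,0,0],
    [0,0,0]
  ],
  "yaw": [0,0,0]
}}

```text
clock: 54.18
tool_pos: [0.5241, -0.0072, 0.1247]
tcp_rot: [-180.0, -0.0, 87.3]
ft_force: [-0.1, 0.2, -3.4]
width: 0.0219
grip_force: 50.0
```

Emit:
{"fn": "arm_command", "kwargs": {
  "hand": [10,10,10,10,10],
  "translation": [
    [0,0,0],
    [0,0,0],
    [0,0,0],
    [0,0,0],
    [0,0,0]
  ],
  "yaw": [-0.7,-0.7,-0.7,-0.7,-0.7]
}}

```text
clock: 54.6
tool_pos: [0.5225, -0.0067, 0.1245]
tcp_rot: [-179.8, -0.1, 111.5]
ft_force: [-4.3, 2.0, -0.5]
width: 0.0215
grip_force: 50.0
```

Emit:
{"fn": "arm_command", "kwargs": {
  "hand": [10,10,10,10,10],
  "translation": [
    [0,0,0],
    [0,0,0],
    [0,0,0],
    [0,0,0],
    [0,0,0]
  ],
  "yaw": [-0.7,-0.7,-0.7,-0.7,-0.7]
}}

```text
clock: 55.02
tool_pos: [0.5225, -0.0067, 0.1245]
tcp_rot: [-179.9, -0.2, 135.6]
ft_force: [-4.9, 1.7, -1.0]
width: 0.0218
grip_force: 50.0
```

Emit:
{"fn": "arm_command", "kwargs": {
  "hand": [10,10,10,10,10],
  "translation": [
    [0,0,0],
    [0,0,0],
    [0,0,0],
    [0,0,0],
    [0,0,0]
  ],
  "yaw": [-0.7,-0.7,-0.7,-0.7,-0.7]
}}

```text
clock: 55.43
tool_pos: [0.5226, -0.0066, 0.1245]
tcp_rot: [-180.0, -0.2, 159.7]
ft_force: [-4.9, 1.8, -1.6]
width: 0.0216
grip_force: 50.0
```

Emit:
{"fn": "arm_command", "kwargs": {
  "hand": [10,10,10,10,10],
  "translation": [
    [0,0,0],
    [0,0,0],
    [0,0,0],
    [0,0,0],
    [0,0,0]
  ],
  "yaw": [-0.7,-0.7,-0.7,0,0]
}}

```text
clock: 55.85
tool_pos: [0.5238, -0.0068, 0.1246]
tcp_rot: [180.0, -0.0, 173.8]
ft_force: [-2.2, 1.8, -3.4]
width: 0.022
grip_force: 50.0
```

```bash
python3 - <<'E'
from h import *
t=get_image("top");s=get_image("side");st();print(np.round(sense()["wrist_torque"],2))
cc,a,m=blob(s,(0,150,80),(6,255,255),(295,175,338,220));print("front red side",cc,a)
for ang in (0,60,90):
    h=np.radians(-94.25+ang);print(ang,proj("side",(.524+.0425*np.cos(h),-.007+.0425*np.sin(h),.066)).round(1))
E
```

```text
t 55.95 rack [-0.0698 -0.    ] z 0.1247 rot [1.7996e+02 2.0000e-02 1.7380e+02] F [-1.6  3.5 -3.1] w 0.0219 g 50.0
[ 0.65  0.3  -0.07]
front red side [324.5 198.5] 12
0 [316.5 206. ]
60 [323.1 201.1]
90 [321.9 198.2]
```

Emit:
{"fn": "arm_command", "kwargs": {
  "hand": [10,10,10,10,10],
  "translation": [
    [0,0,0],
    [0,0,0],
    [0,0,0],
    [0,0,0],
    [0,0,0]
  ],
  "yaw": [-0.3,-0.3,-0.1,0,0]
}}

```text
clock: 56.37
tool_pos: [0.5242, -0.0067, 0.1247]
tcp_rot: [179.9, 0.0, 178.6]
ft_force: [-0.2, 5.2, -2.5]
width: 0.0216
grip_force: 50.0
```

Emit:
{"fn": "arm_command", "kwargs": {
  "hand": [10,10,10,10,10],
  "translation": [
    [0,0,0],
    [0,0,0],
    [0,0,-0.02],
    [0,0,-0.04],
    [0,0,-0.045]
  ],
  "yaw": [0.3,0,0,0,0]
}}

```text
clock: 56.78
tool_pos: [0.5242, -0.0079, 0.1672]
tcp_rot: [-179.9, -0.0, 176.7]
ft_force: [0.3, 0.2, -2.9]
width: 0.0219
grip_force: 50.0
```

Emit:
{"fn": "arm_command", "kwargs": {
  "hand": [10,10,10,10,10],
  "translation": [
    [0,0,-0.02],
    [0,0,0],
    [0,0,0],
    [0,0,0],
    [0,0,0]
  ],
  "yaw": [0,0,0,0,0]
}}

```text
clock: 57.2
tool_pos: [0.5236, -0.0072, 0.1738]
tcp_rot: [180.0, -0.1, 176.7]
ft_force: [1.1, 0.3, -3.3]
width: 0.0219
grip_force: 50.0
```

```bash
python3 - <<'E'
from h import *
s=get_image("side");t=get_image("top");st();print(sense()["joint_positions"].round(1))
for n,i,b in(("side",s,(295,175,338,220)),("top",t,(275,165,335,195))):
    cc,a,m=blob(i,(0,150,80),(6,255,255),b);print(n,cc,a, None if cc is None else rk(ray(n,cc,.066)))
E
```

```text
t 57.3 rack [-0.0702 -0.0004] z 0.1739 rot [ 1.8000e+02 -8.0000e-02  1.7666e+02] F [-0.1  0.1 -2.6] w 0.0218 g 50.0
[ -9.2  22.3  92.1  -0.   65.7 -95.8]
side [322.0952381  198.52380952] 21 [-0.02798951 -0.00274088]
top None 0 None
```

The front bar lies across the mouth (red centroid at rack (−0.028, −0.003)). Now the rear screw.

Emit:
{"fn": "arm_command", "kwargs": {
  "hand": [10,10,10,10,10],
  "translation": [
    [0,0,0],
    [0,0,0],
    [0,0,0],
    [0,0,0],
    [0,0,0]
  ],
  "yaw": [0.98,0.98,0.98,0.98,0.98]
}}

```text
clock: 57.72
tool_pos: [0.5239, -0.0072, 0.1742]
tcp_rot: [-180.0, -0.0, 142.6]
ft_force: [-0.7, -0.6, -2.6]
width: 0.0216
grip_force: 50.0
```

Emit:
{"fn": "arm_command", "kwargs": {
  "hand": [10,10,10,10,10],
  "translation": [
    [0,0,0],
    [0,0,0],
    [0,0,0],
    [0,0,0],
    [0,0,0]
  ],
  "yaw": [0.98,0.98,0.98,0.98,0.98]
}}

```text
clock: 58.13
tool_pos: [0.5239, -0.0072, 0.1742]
tcp_rot: [-180.0, -0.0, 108.9]
ft_force: [0.6, -0.1, -2.6]
width: 0.0217
grip_force: 50.0
```

Emit:
{"fn": "arm_command", "kwargs": {
  "hand": [10,10,10,10,10],
  "translation": [
    [0,0,0],
    [0,0,0],
    [0,0,0],
    [0,0,0],
    [0,0,0]
  ],
  "yaw": [0.98,0.98,0.98,0.98,0]
}}

```text
clock: 58.55
tool_pos: [0.5239, -0.0072, 0.1742]
tcp_rot: [-180.0, -0.0, 82.1]
ft_force: [-0.2, 0.7, -3.6]
width: 0.0215
grip_force: 50.0
```

```bash
python3 - <<'E'
from h import *
t=get_image("top");s=get_image("side");st();print(tu((.6634,-.0168)))
for C,b,z in((((13,110,60),(28,255,255)),(285,120,322,146),.09),(((0,150,80),(6,255,255)),(300,125,340,150),.068)):
    cc,a,m=blob(t,*C,b)
    if a>5: X=axis("top",m,z);print(a,rk(X[0]).round(4),round(X[1],1),X[0].round(4))
print(blob(s,(0,150,80),(6,255,255),(335,170,370,215))[:2],blob(s,(13,110,60),(28,255,255),(335,170,365,205))[:2],proj("side",(.6634,-.0168,.084)))
E
```

```text
t 58.65 rack [-0.07   -0.0004] z 0.1743 rot [-179.96   -0.     82.54] F [-0.   0.4 -1.8] w 0.0221 g 50.0
[0.0214 0.3488]
28 [0.0708 0.0001] -96.6 [ 0.6645 -0.0172]
24 [ 0.0678 -0.0535] -92.2 [ 0.6575 -0.0704]
(array([350.28571429, 198.07142857]), np.int32(28)) (array([344.70967742, 188.35483871]), np.int32(31)) [345.26713348 188.44283423]
```

Emit:
{"fn": "arm_command", "kwargs": {
  "hand": [10,10,10,10,10],
  "translation": [
    [0.005,0.087,0],
    [0.005,0.087,0],
    [0.006,0.087,0],
    [0.006,0.088,0],
    [0,0,0]
  ],
  "yaw": [0,0,0,0,0]
}}

```text
clock: 59.07
tool_pos: [0.6686, -0.0179, 0.1723]
tcp_rot: [179.9, -0.0, 82.5]
ft_force: [-2.5, -1.1, -4.2]
width: 0.0216
grip_force: 50.0
```

Emit:
{"fn": "arm_command", "kwargs": {
  "hand": [10,10,10,10,10],
  "translation": [
    [0,0,0.035],
    [0,0,0.03],
    [0,0,0],
    [0,0,0],
    [0,0,0]
  ],
  "yaw": [0,0,0,0,0]
}}

```text
clock: 59.48
tool_pos: [0.6638, -0.0171, 0.1494]
tcp_rot: [180.0, -0.0, 82.4]
ft_force: [-0.6, -0.0, -2.9]
width: 0.0219
grip_force: 50.0
```

```bash
python3 - <<'E'
from h import *
s=get_image("side");st();print(tu((.6637,-.0168)))
m=masks_of("side","key")
for q in m[:3]: print(q["score"],np.round(q["rect"]))
p=sense()["tool_pos"];print("foot",proj("side",(p[0],p[1],p[2]-.0489)).round(1),"griptop",proj("side",(p[0],p[1],p[2]+.053)).round(1),"tab",proj("side",(.6637,-.0168,.084)).round(1))
print(blob(s,(13,110,60),(28,255,255),(335,178,365,205))[:2])
E
```

```text
t 59.53 rack [0.0704 0.0001] z 0.1498 rot [179.91  -0.    82.38] F [-0.2  0.1 -3. ] w 0.0219 g 50.0
[ 0.0007 -0.0008]
0.61 [235. 188. 262. 219.]
0.6 [336. 156. 356. 190.]
foot [345.6 184.4] griptop [346.7 159.2] tab [345.3 188.4]
(array([346.13333333, 189.93333333]), np.int32(15))
```

Emit:
{"fn": "arm_command", "kwargs": {
  "hand": [10,10,10,10,10],
  "translation": [
    [0,0,0.008],
    [0,0,0.008],
    [0,0,0.008],
    [0,0,0.008],
    [0,0,0]
  ],
  "yaw": [0,0,0,0,0]
}}

```text
clock: 60.0
tool_pos: [0.6631, -0.017, 0.1348]
tcp_rot: [-179.9, -0.0, 82.3]
ft_force: [-0.7, 0.7, -3.1]
width: 0.0217
grip_force: 50.0
```

Emit:
{"fn": "arm_command", "kwargs": {
  "hand": [10,10,10],
  "translation": [
    [0,0,0.003],
    [0,0,0],
    [0,0,0]
  ],
  "yaw": [0,0,0]
}}

```text
clock: 60.25
tool_pos: [0.6637, -0.0171, 0.1347]
tcp_rot: [180.0, -0.0, 82.3]
ft_force: [-0.1, 0.2, -3.5]
width: 0.0218
grip_force: 50.0
```

Engaged without contact force. Seat it fully, then turn clockwise.

Emit:
{"fn": "arm_command", "kwargs": {
  "hand": [10,10,10,10,10],
  "translation": [
    [0,0,0.008],
    [0,0,0.008],
    [0,0,0.008],
    [0,0,0],
    [0,0,0]
  ],
  "yaw": [0,0,0,0,0]
}}

```text
clock: 60.67
tool_pos: [0.6635, -0.0171, 0.1247]
tcp_rot: [-180.0, -0.0, 82.3]
ft_force: [-0.2, 0.2, -2.6]
width: 0.0218
grip_force: 50.0
```

Emit:
{"fn": "arm_command", "kwargs": {
  "hand": [10,10,10,10,10],
  "translation": [
    [0,0,0],
    [0,0,0],
    [0,0,0],
    [0,0,0],
    [0,0,0]
  ],
  "yaw": [0.7,0.7,0.7,0.7,0.7]
}}

```text
clock: 61.08
tool_pos: [0.6619, -0.0173, 0.1247]
tcp_rot: [-179.8, 0.1, 58.0]
ft_force: [-6.7, -1.6, -1.1]
width: 0.0216
grip_force: 50.0
```

Emit:
{"fn": "arm_command", "kwargs": {
  "hand": [10,10,10,10,10],
  "translation": [
    [0,0,0],
    [0,0,0],
    [0,0,0],
    [0,0,0],
    [0,0,0]
  ],
  "yaw": [0.7,0.7,0.7,0.7,0.7]
}}

```text
clock: 61.5
tool_pos: [0.6618, -0.0172, 0.1247]
tcp_rot: [-179.8, 0.2, 34.0]
ft_force: [-5.8, -0.7, -0.8]
width: 0.0217
grip_force: 50.0
```

Emit:
{"fn": "arm_command", "kwargs": {
  "hand": [10,10,10,10,10],
  "translation": [
    [0,0,0],
    [0,0,0],
    [0,0,0],
    [0,0,0],
    [0,0,0]
  ],
  "yaw": [0.7,0.7,0.7,0.7,0.7]
}}

```text
clock: 61.92
tool_pos: [0.6617, -0.017, 0.1247]
tcp_rot: [-179.9, 0.3, 9.9]
ft_force: [-5.4, -0.2, -1.1]
width: 0.0218
grip_force: 50.0
```

Emit:
{"fn": "arm_command", "kwargs": {
  "hand": [10,10,10,10,10],
  "translation": [
    [0,0,0],
    [0,0,0],
    [0,0,0],
    [0,0,0],
    [0,0,0]
  ],
  "yaw": [0.7,0.7,0.7,0.4,0]
}}

```text
clock: 62.33
tool_pos: [0.6618, -0.0169, 0.1246]
tcp_rot: [180.0, 0.3, -7.2]
ft_force: [-5.1, 0.6, -2.6]
width: 0.022
grip_force: 50.0
```

```bash
python3 - <<'E'
from h import *
s=get_image("side");st();print(np.round(sense()["wrist_torque"],2))
cc,a,m=blob(s,(0,150,80),(6,255,255),(325,170,370,215));print(cc,a,None if cc is None else rk(ray("side",cc,.066)))
E
```

```text
t 62.38 rack [0.0685 0.0001] z 0.1246 rot [179.99   0.23  -7.08] F [-3.5  0.2 -2.3] w 0.0218 g 50.0
[-0.09  0.9   0.05]
[332.6744186  195.58139535] 43 [0.01728574 0.00040509]
```

Emit:
{"fn": "arm_command", "kwargs": {
  "hand": [10,10,10,10,10],
  "translation": [
    [0,0,0],
    [0,0,0],
    [0,0,0],
    [0,0,0],
    [0,0,0]
  ],
  "yaw": [0.3,0,0,0,-0.3]
}}

```text
clock: 62.8
tool_pos: [0.6639, -0.0171, 0.1251]
tcp_rot: [-180.0, -0.0, -7.0]
ft_force: [-0.2, -0.0, -2.7]
width: 0.0216
grip_force: 50.0
```

Emit:
{"fn": "arm_command", "kwargs": {
  "hand": [10,10,10,10,10],
  "translation": [
    [0,0,0],
    [0,0,-0.02],
    [0,0,-0.04],
    [0,0,-0.05],
    [0,0,-0.02]
  ],
  "yaw": [0,0,0,0,0]
}}

```text
clock: 63.22
tool_pos: [0.6654, -0.0173, 0.1809]
tcp_rot: [-180.0, -0.4, -7.1]
ft_force: [1.2, 0.3, -2.2]
width: 0.0218
grip_force: 50.0
```

```bash
python3 - <<'E'
from h import *
s=get_image("side");st();print(tu((.4351,.2837)))
for b in((325,170,370,215),(300,175,326,215)):
    cc,a,m=blob(s,(0,150,80),(6,255,255),b);print(cc,a,None if cc is None else rk(ray("side",cc,.066)))
E
```

```text
t 63.27 rack [0.0722 0.    ] z 0.1818 rot [-180.     -0.46   -7.09] F [ 1.4  0.3 -1.3] w 0.0214 g 50.0
[-0.6651 -0.6757]
[333.34090909 195.13636364] 44 [0.02109974 0.0023707 ]
[321.25 198.55] 20 [-0.0308702  -0.00159229]
```

Both bars are across the mouth. I carry the key back to the mat.

Emit:
{"fn": "arm_command", "kwargs": {
  "hand": [10,10,10,10,10],
  "translation": [
    [-0.066,-0.067,0],
    [-0.066,-0.067,0],
    [-0.066,-0.067,0],
    [-0.066,-0.067,0],
    [-0.066,-0.067,0]
  ],
  "yaw": [0,0,0,0,0]
}}

```text
clock: 63.68
tool_pos: [0.5479, 0.1332, 0.1768]
tcp_rot: [-180.0, -0.0, -7.1]
ft_force: [0.7, -0.4, -3.1]
width: 0.0217
grip_force: 50.0
```

Emit:
{"fn": "arm_command", "kwargs": {
  "hand": [10,10,10,10,10],
  "translation": [
    [-0.066,-0.067,0],
    [-0.066,-0.067,0],
    [-0.066,-0.067,0],
    [-0.066,-0.067,0],
    [-0.066,-0.067,0]
  ],
  "yaw": [0,0,0,0,0]
}}

```text
clock: 64.1
tool_pos: [0.4333, 0.2826, 0.1771]
tcp_rot: [-180.0, -0.0, -7.1]
ft_force: [0.9, 1.0, -3.6]
width: 0.022
grip_force: 50.0
```

Emit:
{"fn": "arm_command", "kwargs": {
  "hand": [10,10,10,10,10],
  "translation": [
    [0,0,0],
    [0,0,0],
    [0,0,0.07],
    [0,0,0.07],
    [0,0,0.07]
  ],
  "yaw": [0,0,0,0,0]
}}

```text
clock: 64.52
tool_pos: [0.4359, 0.2806, 0.0925]
tcp_rot: [-179.9, -0.1, -7.1]
ft_force: [-0.1, -0.4, -3.3]
width: 0.0219
grip_force: 50.0
```

Emit:
{"fn": "arm_command", "kwargs": {
  "hand": [10,10,10,10,10],
  "translation": [
    [0,0,0.06],
    [0,0,0],
    [0,0,0],
    [0,0,0],
    [0,0,0]
  ],
  "yaw": [0,0,0,0,0]
}}

```text
clock: 64.93
tool_pos: [0.4362, 0.2815, 0.0709]
tcp_rot: [-179.9, -0.2, -7.1]
ft_force: [0.0, 0.6, -2.7]
width: 0.0217
grip_force: 50.0
```

```bash
python3 - <<'E'
from h import *
get_image("side");st();print(tu((.4351,.2837)))
E
```

```text
t 64.98 rack [-0.1792  0.2811] z 0.0709 rot [-179.89   -0.18   -7.09] F [ 0.6 -0.2 -1.6] w 0.0219 g 50.0
[-0.0027 -0.0049]
```

Emit:
{"fn": "arm_command", "kwargs": {
  "hand": [10,10,10,10,10],
  "translation": [
    [-0.003,-0.005,0.02],
    [0,0,0.02],
    [0,0,0.01],
    [0,0,0],
    [0,0,0]
  ],
  "yaw": [0,0,0,0,0]
}}

```text
clock: 65.4
tool_pos: [0.4334, 0.2835, 0.0488]
tcp_rot: [180.0, 0.0, -7.0]
ft_force: [-0.6, -0.0, -2.6]
width: 0.0214
grip_force: 50.0
```

Emit:
{"fn": "arm_command", "kwargs": {
  "hand": [10,10,10],
  "translation": [
    [0,0,0.003],
    [0,0,0],
    [0,0,0]
  ],
  "yaw": [0,0,0]
}}

```text
clock: 65.65
tool_pos: [0.4334, 0.2835, 0.0488]
tcp_rot: [-180.0, 0.0, -7.0]
ft_force: [-3.8, -1.2, 9.8]
width: 0.0219
grip_force: 50.0
```

Landed (9.8 N). I open, lift away and check everything.

Emit:
{"fn": "arm_command", "kwargs": {
  "hand": [60,60,60,60,60],
  "translation": [
    [0,0,-0.002],
    [0,0,0],
    [0,0,0],
    [0,0,0],
    [0,0,0]
  ],
  "yaw": [0,0,0,0,0]
}}

```text
clock: 66.07
tool_pos: [0.4337, 0.2834, 0.0486]
tcp_rot: [-180.0, 0.0, -7.1]
ft_force: [0.6, 0.6, 0.9]
width: 0.0507
grip_force: 0.0
```

Emit:
{"fn": "arm_command", "kwargs": {
  "hand": [60,60,60,60,60],
  "translation": [
    [0,0,-0.04],
    [0,0,-0.08],
    [0,0,-0.09],
    [0,0,-0.09],
    [-0.08,0,-0.05]
  ],
  "yaw": [0,0,0,0,0]
}}

```text
clock: 66.48
tool_pos: [0.407, 0.2878, 0.1926]
tcp_rot: [-179.8, -0.5, -7.2]
ft_force: [0.3, 0.9, 0.4]
width: 0.0551
grip_force: 0.0
```

Emit:
{"fn": "arm_command", "kwargs": {
  "hand": [60,60,60,60,60],
  "translation": [
    [-0.04,-0.08,0],
    [-0.04,-0.08,0],
    [-0.04,-0.08,0],
    [-0.04,-0.08,0],
    [0,0,0]
  ],
  "yaw": [0,0,0,0,0]
}}

```text
clock: 66.9
tool_pos: [0.3517, 0.4271, 0.1887]
tcp_rot: [-179.8, 0.0, -6.8]
ft_force: [-0.9, -1.4, 0.1]
width: 0.055
grip_force: 0.0
```

```bash
python3 - <<'E'
from h import *
t=get_image("top");s=get_image("side");st()
cv2.imwrite("pics/fin.png",np.hstack([cv2.resize(t[120:240,170:330],(400,300),interpolation=2),cv2.resize(s[140:260,220:380],(400,300),interpolation=2)]))
for n in("top","side"):
   for k in("key","mat"):
    for q in tip_of(n,k): 
     if q["score"]>.35: print(n,k,np.round(q["position"]),round(q["score"],2),ray(n,q["position"],0).round(3)[:2])
E
```

```text
t 67.0 rack [-0.2722  0.4161] z 0.1883 rot [ 1.7997e+02  2.0000e-02 -6.9000e+00] F [-0.4  0.4 -0.1] w 0.055 g 0.0
top key [209. 215.] 0.9 [0.432 0.274]
top key [261. 251.] 0.84 [0.323 0.114]
top key [456. 176.] 0.44 [ 0.559 -0.483]
top mat [208. 215.] 0.7 [0.431 0.276]
top mat [302. 182.] 0.65 [ 0.535 -0.008]
side key [246. 217.] 0.87 [0.31  0.107]
side key [258. 187.] 0.84 [0.445 0.3  ]
side mat [258. 191.] 0.45 [0.428 0.272]
```

View pics/fin.png

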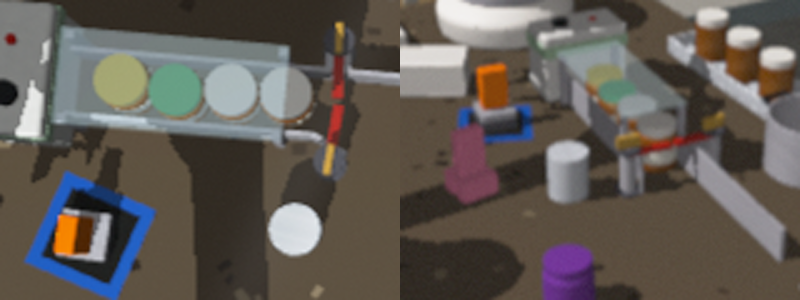

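The four jars sit under the cover, both red bars lie across the mouth (about 335,100 in the crop), and the key stands upright mid-mat (about 80,235). The tin and the other things are where they were. Handing in.

```bash
python3 -c "
from bench import *
print(hand_in())"
```

```text
the job is handed in; nothing more can be done
None
```

I handed the job in at about 67 s: in the last pictures all four jars are in the bay, both gate bars lie across the mouth and the key stands upright on its mat; the verdict was not shown, and one early push on the yellow jar briefly read about 65 N at the wrist (limit 120 N; body contact not ruled out).

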